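# Set out a shoe-mender's bench for resoling

## Task

Stand both wooden sole blanks upright on the blue drying mat, each on its square heel end with the toe up and a little space between them. Lay every hand tool that is on the bench across the kit tray, flat on its broad side on the tray floor, handle towards the robot, side by side in order of use starting from the end with the green block: tack lifter, rasp, spatula, awl, brush (a missing tool is simply skipped). Leave the two tins, the jar and the mug where they are.

Things in the scene. Friction and masses are not known exactly. Their poses are not given: they have to be found in the camera images.
- tray: Shallow aluminium kit tray fixed to the bench, long side crosswise to the robot. Outside 200 (x) by 380 (y) by 14 high, walls 5, floor 4 thick, no dividers. Origin: centre of its underside; x across the tray away from the robot, y along its length, z up.
- green_block: Green painted bar, 120 by 22 by 18, fixed to the bench just outside one end of the tray (either end): it marks the FIRST end. A grey bar marks the other end. Origin: centre of its underside.
- mat: Blue plastic drying mat fixed to the bench, 170 (x) by 220 (y) by 6 thick. Origin: centre of its underside; z up.
- lifter_grip (a point): Hand tool, tack lifter: RED handle, narrow steel shank ending in an 18 mm wide dark flat claw. 150 long, 90 g. It lies flat on its handle, a bar 90 long, 28 wide, 18 high; this point is the handle's centre, 9 up (grip here; balances within 12 mm of it). x from handle (end at -45) to blade (tip at +105), y across, z up. May be absent.
- lifter_tip (a point): Blade tip of the lifter, 105 from its handle's centre along the tool.
- rasp_grip (a point): Hand tool, rasp: BROWN WOODEN handle, 18 mm wide dark flat steel blade with cross ridges. 150 long, 90 g. It lies flat on its handle, a bar 90 long, 28 wide, 18 high; this point is the handle's centre, 9 up (grip here; balances within 12 mm of it). x from handle (end at -45) to blade (tip at +105), y across, z up. May be absent.
- rasp_tip (a point): Blade tip of the rasp, 105 from its handle's centre along the tool.
- spatula_grip (a point): Hand tool, glue spatula: YELLOW handle, thin bright steel blade, 24 mm wide at the end. 150 long, 90 g. It lies flat on its handle, a bar 90 long, 28 wide, 18 high; this point is the handle's centre, 9 up (grip here; balances within 12 mm of it). x from handle (end at -45) to blade (tip at +105), y across, z up. May be absent.
- spatula_tip (a point): Blade tip of the spatula, 105 from its handle's centre along the tool.
- awl_grip (a point): Hand tool, awl: BLUE handle, thin round steel spike 6 mm across. 150 long, 90 g. It lies flat on its handle, a bar 90 long, 28 wide, 18 high; this point is the handle's centre, 9 up (grip here; balances within 12 mm of it). x from handle (end at -45) to blade (tip at +105), y across, z up. May be absent.
- awl_tip (a point): Blade tip of the awl, 105 from its handle's centre along the tool.
- brush_grip (a point): Hand tool, brush: WHITE handle, steel ferrule and stiff black block of bristles 22 mm wide. 150 long, 90 g. It lies flat on its handle, a bar 90 long, 28 wide, 18 high; this point is the handle's centre, 9 up (grip here; balances within 12 mm of it). x from handle (end at -45) to blade (tip at +105), y across, z up. May be absent.
- brush_tip (a point): Blade tip of the brush, 105 from its handle's centre along the tool.
- blank_a_center (a point): Wooden sole blank, flat slab 140 x 56 x 24, 120 g; square heel end at x = -70, half-round toe (radius 28) at x = +70, sides straight up to x = +42. Starts on a sloping rest 34 wide (both sides of the blank free), toe raised 20 degrees, its bottom 36 above the bench at the middle, heel against a low stop. Point: slab centre; x heel to toe, y across the width, z through the thickness.
- blank_b_center (a point): Wooden sole blank, flat slab 140 x 56 x 24, 120 g; square heel end at x = -70, half-round toe (radius 28) at x = +70, sides straight up to x = +42. Starts on a sloping rest 34 wide (both sides of the blank free), toe raised 20 degrees, its bottom 36 above the bench at the middle, heel against a low stop. Point: slab centre; x heel to toe, y across the width, z through the thickness.
- polish_tin: Green tin, 64 across, 24 high; leave it alone. Origin: centre of its underside.
- tack_tin: Red tin, 56 across, 22 high; leave it alone. Origin: centre of its underside.
- glue_jar: Jar, 68 across, 85 high, yellow cap; leave it alone. Origin: centre of its underside.
- mug: White mug, 76 across, 80 high; leave it alone. Origin: centre of its underside.
Mind the look-alikes: they are no part of the job. What is shaped like the part that bears blank_b_center but red is not meant. There is more than one size of the part that bears spatula_grip; the job needs the larger.

How it is judged (in metres and radians):
At the end, for the whole second after the job is handed in: Both blanks stand toe up within 6 degrees on the mat, centres 30 mm or more apart; every tool present lies flat on the tray floor inside the walls, within 20 degrees of straight across, handle towards the robot, not overlapping, in the order lifter, rasp, spatula, awl, brush from the green end (x of lifter_grip in the frame of tray between -0.056 and -0.002 m and y of lifter_grip in the frame of tray between -0.176 and 0.176 m and z of lifter_grip in the frame of tray between 0.008 and 0.018 m and x of lifter_tip in the frame of tray between 0.04 and 0.099 m and angle between each of lifter_grip, rasp_grip, spatula_grip, awl_grip, brush_grip's own z axis and vertical below 0.15 rad and angle between the x axis of each of lifter_grip, rasp_grip, spatula_grip, awl_grip, brush_grip and the x axis of tray, either way round below 0.35 rad and x of rasp_grip in the frame of tray between -0.056 and -0.002 m and y of rasp_grip in the frame of tray between -0.176 and 0.176 m and z of rasp_grip in the frame of tray between 0.008 and 0.018 m and x of rasp_tip in the frame of tray between 0.04 and 0.099 m and x of spatula_grip in the frame of tray between -0.056 and -0.002 m and y of spatula_grip in the frame of tray between -0.176 and 0.176 m and z of spatula_grip in the frame of tray between 0.008 and 0.018 m and x of spatula_tip in the frame of tray between 0.04 and 0.099 m and x of awl_grip in the frame of tray between -0.056 and -0.002 m and y of awl_grip in the frame of tray between -0.176 and 0.176 m and z of awl_grip in the frame of tray between 0.008 and 0.018 m and x of awl_tip in the frame of tray between 0.04 and 0.099 m and x of brush_grip in the frame of tray between -0.056 and -0.002 m and y of brush_grip in the frame of tray between -0.176 and 0.176 m and z of brush_grip in the frame of tray between 0.008 and 0.018 m and x of brush_tip in the frame of tray between 0.04 and 0.099 m and ((y of green_block in the frame of tray above 0 m and y of each of rasp_grip, spatula_grip, awl_grip, brush_grip in the frame of lifter_grip below -0.022 m and y of each of spatula_grip, awl_grip, brush_grip in the frame of rasp_grip below -0.022 m and y of each of awl_grip, brush_grip in the frame of spatula_grip below -0.022 m and y of brush_grip in the frame of awl_grip below -0.022 m) or (y of green_block in the frame of tray below 0 m and y of each of rasp_grip, spatula_grip, awl_grip, brush_grip in the frame of lifter_grip above 0.022 m and y of each of spatula_grip, awl_grip, brush_grip in the frame of rasp_grip above 0.022 m and y of each of awl_grip, brush_grip in the frame of spatula_grip above 0.022 m and y of brush_grip in the frame of awl_grip above 0.022 m)) and angle between each of blank_a_center, blank_b_center's own x axis and vertical below 0.1 rad and x of blank_a_center in the frame of mat between -0.085 and 0.085 m and y of blank_a_center in the frame of mat between -0.11 and 0.11 m and z of blank_a_center in the frame of mat between 0.068 and 0.084 m and x of blank_b_center in the frame of mat between -0.085 and 0.085 m and y of blank_b_center in the frame of mat between -0.11 and 0.11 m and z of blank_b_center in the frame of mat between 0.068 and 0.084 m and horizontal distance between blank_a_center and blank_b_center above 0.03 m); the robot touches nothing.
It fails at once if a tin, the jar or the mug is pushed more than 40 mm (distance of any of polish_tin, tack_tin, glue_jar, mug from where it was at the start of the episode above 0.04 m).
Of lifter, rasp, spatula, awl, brush only 4 to 5 are there at a start; the rules pass over those that are not, and their reading is None.
At some moment in a run one of lifter, rasp, spatula, awl, brush may be knocked a few centimetres aside while the robot is not near it.
It also fails if it takes over 210 s, if anything falls off the work surface, if the arm or the gripper's body presses on something with over 40 N, if the wrist force passes 120 N, or if a joint passes its speed limit or range.

## Robot

A 7-joint arm with a two-finger parallel gripper is mounted at the origin on the work surface. World frame = base frame: x ahead of the robot, y to its left, z up, the work surface at z = 0. Lengths are in mm, angles in rad, forces in N, time in s.
With the tool pointing down it reaches from about 400 to 875 mm from the base axis. Payload 4.4 kg.
Tool frame: the origin (TCP) lies at the very end of the fingers, on their centre line; the grasp point (between the pads) lies 19 mm behind it; y points along the fingers, z is the direction in which the jaws open and shut, and the axes are right-handed (so a half turn about y gives the same grasp; the last joint's range is limited). The gripper opens to 85 mm and grips with 20 to 120 N. Pads are 22 mm wide; open, the fingers measure 114 mm over their backs; the gripper's body (76 mm by 85 mm) begins 54 mm behind the grasp point. The pads swing forward as they close: fully open they stand 13 mm farther back than shut.
Start: joints at [1.257, 0.628, 0.038, 1.517, -0.027, 0.996, -0.02], TCP at [159.454, -630.153, 231.313] pointing down, gripper open.
Joint ranges: [-3.06, 3.06], [-0.37, 2.12], [-1.25, 1.32], [0.18, 2.47], [-1.1, 4.24], [0.23, 1.98], [-2.94, 2.94]. Speed limits (rad/s): [2.57, 2.57, 3.14, 3.14, 3.14, 3.14, 3.14].

## Interface

Orientations are given as [roll, pitch, yaw] about the fixed x, y, z axes, in that order (R = Rz(yaw) Ry(pitch) Rx(roll)).
In Python, from cell import * gives the robot as it stands.
- The arm moves only by the tool apply_moves, never from a script. Its argument "targets" is a list of rows, each a list of 6 numbers: the shift along the tool's x, y, z in units of 40 mm (1.0 is 40 mm), then the turn, a rotation vector about the tool's x, y, z in units of 8 degrees (1.0 is 8 degrees). A call has 1 to 12 rows; each row shifts and turns the commanded pose from where the row before left it, along the tool's axes as they then stand; what a row does not reach is not made up. A row lasts 1/8 s, in which the tool goes at most 62.5 mm and 10.7 degrees, less where a joint would pass 70% of its speed; a pose out of reach is approached as far as the arm can. A call is refused whole if a number of a shift passes 1 or a number of a turn 1, either way. A call with a gripper value outside its range is refused whole. "jaw" is the gripper command: -1 is shut, 1 is fully open, values between are in proportion, set as the call begins (left out, the last holds). The fingers move at their own pace and stop on an object; the grip force is fixed at half the most. Time passes only in rows, so rows that do not move let the fingers close. It gives the time, the measured TCP pose, the force and the opening at its end, in the units of the state.
- read_state(): the state, without advancing time (a new reading comes with each control period).
- get_image(name): name is "scene" or "top" or "wrist"; returns the picture (480x640x3 uint8, red, green, blue); there is no depth.
- calibration(name): a dict with "fx", "fy", "cx", "cy" (pixels), "k1" (the pictures are not rectified: a ray, as slopes to the right and down, at radius r is drawn at 1 + k1 r^2 times it, then the intrinsics apply), "world_from_camera" (4x4, takes a point from camera to world coordinates). Camera axes: x right, y down, z forward; pixel columns grow to the right and rows downward; lengths in mm; the calibration is good to about 2 mm. A picture is of the moment at which its call begins: read the wrist's pose just before it. calibration takes no time and is no camera call; for the wrist camera it gives the pose at the moment of the call.
- finish_job(): hands the job in, once; it reports no verdict.
The state is a dict: "clock": time; "qpos": joint angles; "qd": joint speeds; "tau": joint torques, N m; "eef_pos": TCP position; "tool_rot": TCP orientation; "force": force on the tool from outside, world axes, zero at the start; "torque": the same for the moment, N m; "width": finger opening in mm.
Only numpy, scipy, OpenCV 4.12 (cv2) and the standard library are available. Lean on these libraries where they do the work, as an engineer would, in place of code of your own. Each camera call takes 0.05 s, during which the arm holds its last target. There are 200 camera calls.

## Working session

There is one attempt and no reset: what is moved stays moved. The work goes in short steps, Python scripts to look and compute and a tool call to move; the robot and the scene stay as the last step left them, time stands still between calls to the robot, and variables do not carry over. Pictures are saved under pics/ and viewed, about 12 in all and at most 16, crops included, and the job is handed in when it is done.

Besides the shell and the picture viewer there is one more tool, called as a command line: name --pt "numbers of a row" for each row, then --argument value for the rest. apply_moves: Moves the arm, as the interface text tells. Its arguments: {"type":"object","properties":{"targets":{"type":"array"},"jaw":{"type":"number"}},"required":["targets"]}

```bash
ls; mkdir -p pics
python3 - <<'E'
from cell import *
import cv2,numpy as np
print(read_state())
for n in("top","scene"):
    c=calibration(n); print(n,{k:(np.round(v,4).tolist() if k=="world_from_camera" else v) for k,v in c.items()})
    cv2.imwrite(f"pics/{n}0.png",get_image(n)[:,:,::-1])
E
```

```text
pics
{'clock': 0.0, 'qpos': array([ 1.25716824,  0.62935302,  0.0384282 ,  1.51839156, -0.02698027,
        0.99628558, -0.02002989]), 'qd': array([-0.00013967,  0.00079547,  0.0001894 , -0.00087692, -0.00078249,
        0.00185047,  0.00013685]), 'tau': array([ 8.19315756e-05, -5.63404012e+01,  1.22606523e+00, -1.93451715e+01,
        1.08570023e-02,  1.04087984e-02, -2.77274481e-06]), 'eef_pos': array([ 159.31828007, -629.51790558,  230.37683865]), 'tool_rot': array([-1.57271583e+00, -3.46879707e-05, -2.89377309e+00]), 'force': array([0.07272732, 0.87240305, 0.02618349]), 'torque': array([-0.00164317, -0.01634407, -0.05844378]), 'width': 85.32748196654902}
top {'fx': 521.7840458058633, 'fy': 521.7840458058633, 'cx': 317.4039058916385, 'cy': 229.23690551727387, 'k1': -0.026793726480023462, 'world_from_camera': [[-0.0495, -0.9737, 0.2225, 217.9792], [-0.9988, 0.0482, -0.0113, 31.4771], [0.0003, -0.2227, -0.9749, 1253.9816], [0.0, 0.0, 0.0, 1.0]]}
scene {'fx': 530.763728654376, 'fy': 530.763728654376, 'cx': 316.65163067363665, 'cy': 234.3086875194589, 'k1': -0.024160899627807354, 'world_from_camera': [[0.8293, 0.3888, -0.4013, 1065.0691], [0.5584, -0.5509, 0.6202, -895.1289], [0.0201, -0.7384, -0.674, 1042.3338], [0.0, 0.0, 0.0, 1.0]]}
```

View pics/top0.png

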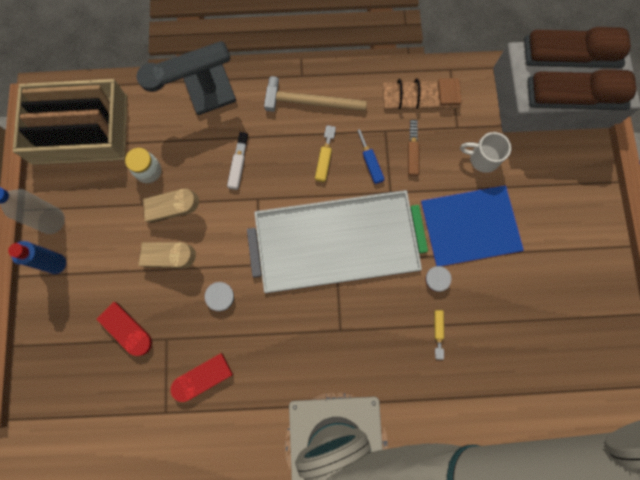

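View pics/scene0.png

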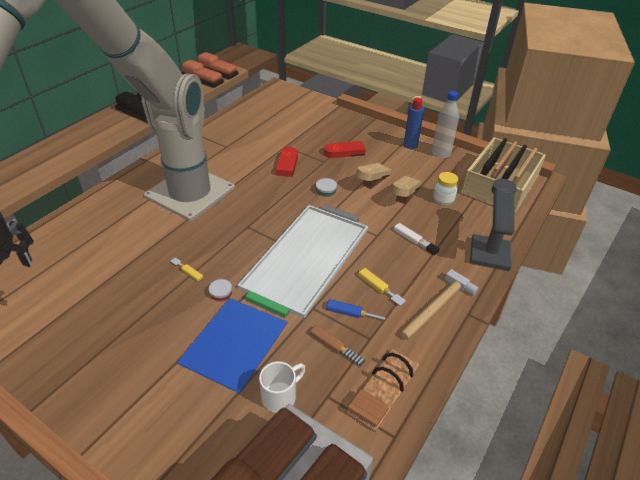

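Top view: the tools are the brush (237,160), large yellow spatula (325,155), awl (370,157) and rasp (414,150). No red-handled tool shows, so the lifter is absent. The second yellow spatula at (440,335) looks smaller. Wooden blanks are at (168,205) and (165,254); the red ones at (125,330) and (202,378) are decoys. The green block is on the right of the image (-y end). Next I measure these and confirm in a crop.

```bash
cat > h.py <<'E'
import cv2,numpy as np
from cell import *
from scipy.spatial.transform import Rotation as R
def K(c): return np.array([[c["fx"],0,c["cx"]],[0,c["fy"],c["cy"]],[0,0,1.]])
def dist(c): return np.array([c["k1"],0,0,0,0.])
def px2w(c,p,z):
    p=np.asarray(p,float).reshape(-1,1,2)
    u=cv2.undistortPointsIter(p,K(c),dist(c),None,None,(3,50,1e-9)).reshape(-1,2)
    T=np.array(c["world_from_camera"]); d=np.c_[u,np.ones(len(u))]@T[:3,:3].T; o=T[:3,3]
    return o+d*((z-o[2])/d[:,2])[:,None]
def w2px(c,P):
    T=np.linalg.inv(np.array(c["world_from_camera"]))
    return cv2.projectPoints(np.asarray(P,float).reshape(-1,1,3),cv2.Rodrigues(T[:3,:3])[0],T[:3,3],K(c),dist(c))[0].reshape(-1,2)
def blobs(img,lo,hi,amin=30,roi=None):
    hsv=cv2.cvtColor(img,cv2.COLOR_RGB2HSV); m=cv2.inRange(hsv,np.array(lo),np.array(hi))
    if roi: 
        x0,y0,x1,y1=roi; k=np.zeros_like(m); k[y0:y1,x0:x1]=255; m&=k
    cs=cv2.findContours(m,cv2.RETR_EXTERNAL,cv2.CHAIN_APPROX_NONE)[0]
    return sorted([c for c in cs if cv2.contourArea(c)>amin],key=cv2.contourArea,reverse=True)
def rect(c,cnt,z):
    "fit a rectangle in world at height z: centre, long, short, yaw deg (mod 180)"
    w=px2w(c,cnt.reshape(-1,2),z)[:,:2].astype(np.float32)
    (cx,cy),(a,b),t=cv2.minAreaRect(w)
    if a<b: a,b,t=b,a,t+90
    return np.round([cx,cy,a,b,(t+90)%180-90],1)
E
python3 - <<'E'
from h import *
img=get_image("top"); c=calibration("top")
def show(n,lo,hi,z,roi=None,amin=40):
    for b in blobs(img,lo,hi,amin,roi)[:3]: print(n,rect(c,b,z),b.reshape(-1,2).mean(0).round())
show("yellow",(18,120,90),(32,255,255),18,(220,100,460,360))
show("blue awl",(105,120,60),(125,255,255),18,(350,130,400,190))
show("brown",(5,150,60),(14,255,255),18,(400,135,425,180))
show("white",(0,0,140),(180,60,255),18,(220,130,255,195))
show("mat",(105,120,60),(125,255,255),6,(410,175,540,280))
show("green",(45,100,40),(80,255,255),18,(400,190,440,270))
show("tray",(0,0,110),(180,50,255),14,(240,180,425,300))
pts=dict(tips=[(331,128),(361,131),(414,121),(243,135),(439,357)])
print(px2w(c,pts["tips"],5).round())
print("tray corners",px2w(c,[(256,211),(406,193),(420,270),(265,291)],14).round())
print("green",px2w(c,[(412,207),(422,205),(428,250),(417,252)],18).round())
print("blanks",px2w(c,[(145,207),(193,201),(140,254),(190,254)],50).round())
print("jar,tins,mug",px2w(c,[(147,170),(219,297),(439,279),(490,155)],20).round())
a=cv2.resize(img[105:215,215:435],(660,330),interpolation=2); b=cv2.resize(img[180:280,130:220],None,fx=2.6,fy=2.6,interpolation=2); d=cv2.resize(img[300:370,400:480],None,fx=3,fy=3,interpolation=2)
o=np.zeros((600,660,3),np.uint8); o[:330]=a;o[335:335+260,:234]=b;o[335:335+210,300:540]=d
cv2.imwrite("pics/crop1.png",o[:,:,::-1])
E
```

```text
yellow [669.6  -5.4 101.7  31.6 -13.5] [323. 163.]
yellow [ 256.9 -255.4   74.2   23.5   -5.6] [439. 325.]
blue awl [ 655.1 -130.    86.5   25.9   16.8] [373. 166.]
white [674.7 212.7 115.1  26.8 -12.2] [236. 166.]
mat [ 495.2 -362.5  217.1  169.   -82.7] [471. 226.]
green [ 490.2 -229.7  119.6   20.8    5.7] [419. 228.]
tray [471.1 -24.1 391.1 203.7 -84.4] [335. 241.]
[[ 768.  -31.    5.]
 [ 756. -108.    5.]
 [ 777. -246.    5.]
 [ 760.  195.    5.]
 [ 184. -251.    5.]]
tray corners [[ 554.  166.   14.]
 [ 582. -207.   14.]
 [ 389. -224.   14.]
 [ 357.  149.   14.]]
green [[ 544. -218.   18.]
 [ 548. -243.   18.]
 [ 436. -247.   18.]
 [ 432. -220.   18.]]
blanks [[568. 428.  50.]
 [577. 312.  50.]
 [454. 437.  50.]
 [448. 319.  50.]]
jar,tins,mug [[ 672.  435.   20.]
 [ 347.  257.   20.]
 [ 364. -266.   20.]
 [ 670. -426.   20.]]
```

View pics/crop1.png

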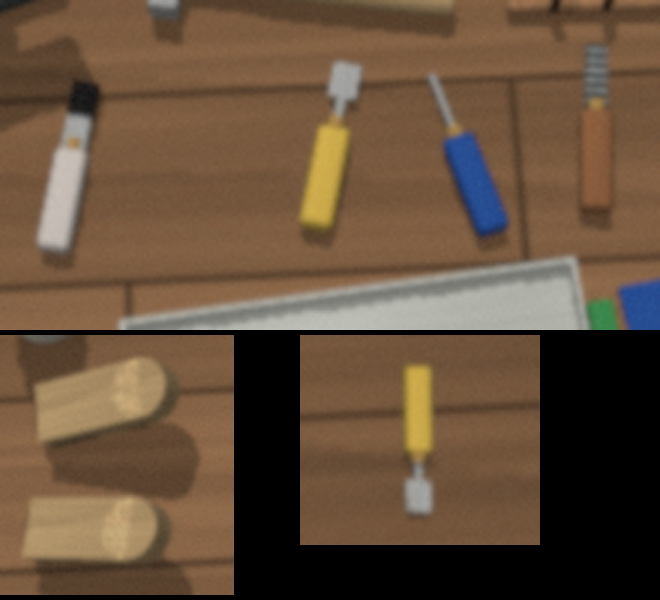

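The crop confirms it: yellow (323,163) is the larger spatula (handle about 95 mm against 70 mm for the one at (439,325)), with the awl blue, the rasp brown with ridges and the brush white with black bristles. The pale blanks have their heels to the left (+y) and toes to the right (-y). Next I write a planner and start with the rasp.

```bash
cat >> h.py <<'E'
def pose():
    s=read_state(); return np.array(s["eef_pos"]),R.from_euler("xyz",s["tool_rot"]),s
def down(yaw): return R.from_euler("xyz",[-np.pi/2,0,np.radians(yaw)])
def plan(wps,v=38,w=7.8,start=None):
    "wps: list of (pos, Rotation); prints rows, in calls of 12"
    p,r=start or pose()[:2]; rows=[]
    for P,Q in wps:
        P=np.array(P,float)
        n=int(max(1,np.ceil(np.linalg.norm(P-p)/v),np.ceil(np.degrees((r.inv()*Q).magnitude())/w)))
        for i in range(n):
            k=n-i
            t=np.round(r.inv().apply((P-p)/k)/40,2); u=np.round(np.degrees((r.inv()*Q).as_rotvec()/k)/8,2)
            rows.append(np.r_[t,u].tolist()); p=p+r.apply(t*40); r=r*R.from_rotvec(np.radians(u*8))
        rows[-1]=rows[-1]
    for i in range(0,len(rows),12): print(str([[0 if x==0 else x for x in q] for q in rows[i:i+12]]).replace(" ","").replace(".0,",",").replace(".0]","]"))
    return p,r
TRAY=np.array([471.,-29]);TY=5.
def slot(y,x=-29): 
    a=np.radians(TY); return TRAY+np.array([[np.cos(a),-np.sin(a)],[np.sin(a),np.cos(a)]])@[x,y]
E
python3 - <<'E'
from h import *
c=calibration("top")
e=px2w(c,[(413.7,141.7),(413.2,172)],18); t=px2w(c,[(414,120)],5)[0]; print(e.round(),t.round())
d=(t-e[1])[:2]; yaw=np.degrees(np.arctan2(d[1],d[0])); print("yaw",yaw)
print("slots",[slot(y).round() for y in(-115,-40,40,115)])
g=t[:2]-105*d/np.linalg.norm(d); print("grip",g)
plan([([560,-350,230],down(-90)),([*g,120],down(yaw))])
E
```

```text
[[ 715. -238.   18.]
 [ 635. -229.   18.]] [ 780. -247.    5.]
yaw -6.985640849804485
slots [array([ 452., -146.]), array([446., -71.]), array([439.,   8.]), array([432.,  83.])]
grip [ 675.68251953 -233.88157258]
[[-0.88,0,-0.33,0,-0.73,0],[-0.91,0,-0.24,0,-0.73,0],[-0.93,0,-0.15,0,-0.73,0],[-0.94,0,-0.05,0,-0.73,0],[-0.94,0,0.04,0,-0.73,0],[-0.93,0,0.14,0,-0.73,0],[-0.91,0,0.23,0,-0.73,0],[-0.88,0,0.32,0,-0.73,0],[-0.84,0,0.41,0,-0.73,0],[-0.8,0.01,0.5,0,-0.73,0],[-0.74,0,0.57,0,-0.73,0],[-0.68,0.01,0.65,0,-0.72,-0.01]]
[[-0.62,0,0.71,0,-0.73,0],[-0.26,0.25,0.26,0,-0.94,0],[-0.23,0.25,0.3,0,-0.94,0],[-0.19,0.25,0.32,0,-0.94,0],[-0.14,0.25,0.34,0,-0.94,0],[-0.1,0.25,0.36,0,-0.94,0],[-0.05,0.25,0.37,0,-0.95,0],[0,0.25,0.37,0,-0.94,0],[0.05,0.25,0.37,0,-0.95,0],[0.1,0.25,0.36,0,-0.94,0],[0.15,0.25,0.34,0,-0.95,0],[0.19,0.25,0.32,0,-0.94,0]]
```

apply_moves --pt "-0.88 0 -0.33 0 -0.73 0" --pt "-0.91 0 -0.24 0 -0.73 0" --pt "-0.93 0 -0.15 0 -0.73 0" --pt "-0.94 0 -0.05 0 -0.73 0" --pt "-0.94 0 0.04 0 -0.73 0" --pt "-0.93 0 0.14 0 -0.73 0" --pt "-0.91 0 0.23 0 -0.73 0" --pt "-0.88 0 0.32 0 -0.73 0" --pt "-0.84 0 0.41 0 -0.73 0" --pt "-0.8 0.01 0.5 0 -0.73 0" --pt "-0.74 0 0.57 0 -0.73 0" --pt "-0.68 0.01 0.65 0 -0.72 0"

```text
clock: 1.65
eef_pos: [530.0, -371.4, 230.2]
tool_rot: [-1.571, 0.0, -1.669]
force: [0.5, -0.1, 0.3]
width: 85.9
```

apply_moves --pt "-0.62 0 0.71 0 -0.73 0" --pt "-0.26 0.25 0.26 0 -0.94 0" --pt "-0.23 0.25 0.3 0 -0.94 0" --pt "-0.19 0.25 0.32 0 -0.94 0" --pt "-0.14 0.25 0.34 0 -0.94 0" --pt "-0.1 0.25 0.36 0 -0.94 0" --pt "-0.05 0.25 0.37 0 -0.95 0" --pt "0 0.25 0.37 0 -0.94 0" --pt "0.05 0.25 0.37 0 -0.95 0" --pt "0.1 0.25 0.36 0 -0.94 0" --pt "0.15 0.25 0.34 0 -0.95 0" --pt "0.19 0.25 0.32 0 -0.94 0"

```text
clock: 3.15
eef_pos: [675.7, -234.3, 119.7]
tool_rot: [-1.571, 0.001, -0.118]
force: [0.5, 0.6, -0.1]
width: 85.5
```

```bash
cat >> h.py <<'E'
def wsave(n): cv2.imwrite(f"pics/{n}.png",get_image("wrist")[:,:,::-1])
E
python3 - <<'E'
from h import *
p,r,s=pose(); print(s["clock"],p.round(1),r.as_euler("xyz",True).round(1),s["force"].round(1))
c=calibration("wrist"); wsave("w1"); print(c["k1"],np.round(c["world_from_camera"],2).tolist())
print("pred", w2px(c,[[*p[:2],18],[675,-234,18]]))
E
```

```text
3.15 [ 675.7 -234.3  119.7] [-90.    0.   -6.8] [ 0.5  0.6 -0.1]
-0.0623034467071824 [[0.12, 0.94, 0.32, 593.39], [0.99, -0.11, -0.04, -222.92], [-0.0, 0.32, -0.95, 261.75], [0.0, 0.0, 0.0, 1.0]]
pred [[316.84792612 241.56898855]
 [317.10352858 240.64412114]]
```

View pics/w1.png

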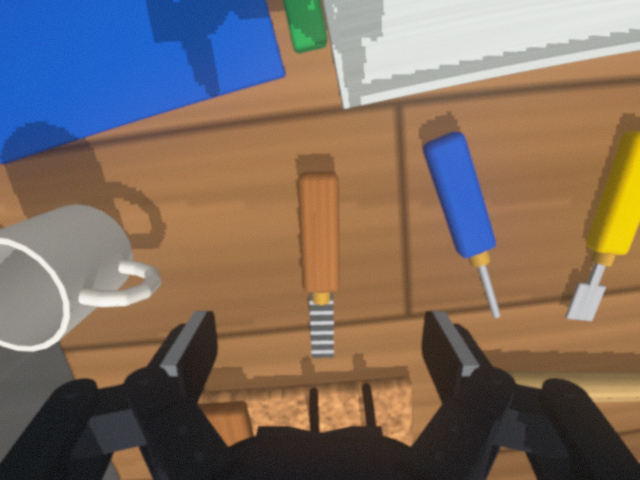

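The wrist view shows the rasp handle centred at about (319,232) and aligned with the tool, with the fingers either side. The prediction is within a few mm. I'll descend and grip.

Run:
```python
from h import *
c=calibration("wrist"); 
print(px2w(c,[(319,173),(320,290),(322,356),(445,137),(477,253),(497,316)],18).round(1))
plan([([673,-233,1.5],down(-6.5))])
```

```text
[[ 628.3 -224.3   18. ]
 [ 713.6 -233.1   18. ]
 [ 771.6 -237.9   18. ]
 [ 613.9 -140.3   18. ]
 [ 697.4 -117.4   18. ]
 [ 751.8  -99.7   18. ]]
[[-0.02,0.73,-0.01,0,0,0],[-0.02,0.73,-0.01,-0.01,0,0],[-0.02,0.73,-0.02,0,0,-0.01],[-0.02,0.73,-0.01,-0.01,0.01,0]]
```

apply_moves --pt "-0.03 0.73 0.02 0 0 0" --pt "-0.03 0.73 0.02 0 0 0" --pt "-0.03 0.73 0.02 0 0 0" --pt "-0.03 0.73 0.02 0 0 0" --jaw 0.1

```text
clock: 3.7
eef_pos: [670.8, -231.3, 2.7]
tool_rot: [-1.571, 0.0, -0.125]
force: [-0.3, 0.7, 0.5]
width: 47.0
```

apply_moves --pt "0 0 0 0 0 0" --pt "0 0 0 0 0 0" --pt "0 0 0 0 0 0" --pt "0 0 0 0 0 0" --pt "0 0 0 0 0 0" --jaw -1

```text
clock: 4.32
eef_pos: [671.5, -230.8, 4.3]
tool_rot: [-1.571, -0.001, -0.122]
force: [-0.8, 0.8, -2.1]
width: 26.6
```

apply_moves --pt "0 -0.5 0 0 0 0" --pt "0 -0.5 0 0 0 0" --pt "0 -0.5 0 0 0 0" --pt "0 -0.5 0 0 0 0"

```text
clock: 4.82
eef_pos: [671.7, -230.7, 85.9]
tool_rot: [-1.571, -0.001, -0.122]
force: [1.1, 0.1, -1.3]
width: 26.9
```

Run:
```python
from h import *
p,r,s=pose(); print(s["width"],s["force"])
P=slot(-115)
plan([([*P,82],down(TY)),([*P,7],down(TY))])
```

```text
26.938708200783257 [ 1.13302383  0.07525711 -1.30030786]
[[-0.82,0.01,0.2,0,-0.21,0],[-0.81,0.01,0.23,0,-0.22,0],[-0.8,0.01,0.25,0,-0.21,0],[-0.79,0.02,0.28,0,-0.22,0],[-0.78,0.01,0.3,0,-0.21,0],[-0.78,0.02,0.32,0,-0.22,0],[-0.76,0.01,0.35,0,-0.21,0.01],[0,0.94,0,0,0,0],[0,0.94,0,0,0,0]]
```

apply_moves --pt "-0.82 0 0.2 0 -0.21 0" --pt "-0.81 0 0.23 0 -0.22 0" --pt "-0.8 0 0.25 0 -0.21 0" --pt "-0.79 0 0.28 0 -0.22 0" --pt "-0.78 0 0.3 0 -0.21 0" --pt "-0.78 0 0.32 0 -0.22 0" --pt "-0.76 0 0.35 0 -0.21 0" --pt "0 0.9 0 0 0 0" --pt "0 0.9 0 0 0 0" --pt "0 0 0 0 0 0"

```text
clock: 6.08
eef_pos: [451.1, -145.9, 11.0]
tool_rot: [-1.571, 0.003, 0.088]
force: [-0.0, 0.2, -0.6]
width: 26.3
```

apply_moves --pt "0 0.05 0 0 0 0" --pt "0 0 0 0 0 0"

```text
clock: 6.32
eef_pos: [452.9, -146.4, 10.9]
tool_rot: [-1.571, -0.002, 0.087]
force: [0.1, 0.2, -0.2]
width: 26.3
```

apply_moves --pt "0 0 0 0 0 0" --pt "0 0 0 0 0 0" --pt "0 0 0 0 0 0" --pt "0 -0.5 0 0 0 0" --pt "0 -0.8 0 0 0 0" --pt "0 -0.8 0 0 0 0" --pt "0 -0.8 0 0 0 0" --jaw 0.1

```text
clock: 7.2
eef_pos: [451.6, -146.1, 126.7]
tool_rot: [-1.571, 0.0, 0.087]
force: [0.1, -0.4, -0.5]
width: 46.8
```

```bash
cat >> h.py <<'E'
HS=dict(spatula=((18,120,90),(32,255,255)),awl=((105,120,60),(125,255,255)),brush=((0,0,140),(180,60,255)))
def find(cam,name,z=18,near=None):
    img=get_image(cam);c=calibration(cam)
    for b in blobs(img,*HS[name],40):
        q=rect(c,b,z)
        if near is None or np.hypot(*(q[:2]-near))<60: print(cam,name,q,b.reshape(-1,2).mean(0).round())
E
python3 - <<'E'
from h import *
p,r,s=pose(); print(p.round(1),s["width"])
wsave("w2")
find("top","spatula",near=(670,-5));find("top","awl",near=(655,-129));find("top","brush",near=(670,215))
plan([([660,-5,120],down(-13.5))])
E
```

```text
[ 451.6 -146.1  126.7] 46.803805578367104
top spatula [670.2  -5.5 100.5  31.5 -13.5] [323. 164.]
top awl [ 655.1 -130.    86.5   25.9   16.8] [373. 166.]
top brush [674.7 212.7 115.1  26.8 -12.2] [236. 166.]
[[0.78,0.02,0.44,0,0.33,0],[0.76,0.02,0.47,0,0.33,0],[0.74,0.02,0.51,0,0.33,0],[0.72,0.02,0.54,0,0.33,0],[0.69,0.02,0.58,0,0.33,0],[0.66,0.03,0.61,0,0.33,0],[0.64,0.02,0.64,0,0.33,0.01]]
```

View pics/w2.png

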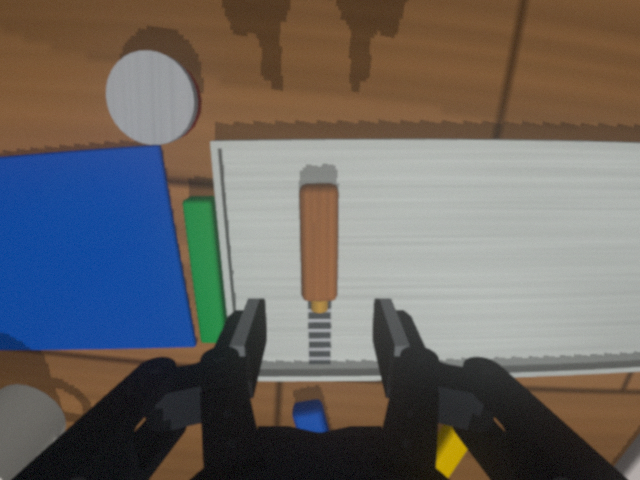

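The rasp (319,243) lies flat and straight in the tray beside the green block, clear of both walls (tip row 363, far wall about 372). Next is the spatula; I'm also checking the tray frame from this view.

apply_moves --pt "0.78 0.02 0.44 0 0.33 0" --pt "0.76 0.02 0.47 0 0.33 0" --pt "0.74 0.02 0.51 0 0.33 0" --pt "0.72 0.02 0.54 0 0.33 0" --pt "0.69 0.02 0.58 0 0.33 0" --pt "0.66 0.03 0.61 0 0.33 0" --pt "0.64 0.02 0.64 0 0.33 0" --pt "0 0 0 0 0 0"

```text
clock: 8.4
eef_pos: [660.7, -1.1, 118.0]
tool_rot: [-1.569, 0.001, -0.232]
force: [-0.0, -0.2, -0.1]
width: 47.2
```

Run:
```python
from h import *
p,r,s=pose(); print(p.round(1))
# tray frame from pics/w2 using the pose then (camera rigid to tool)
c=calibration("wrist"); T=np.array(c["world_from_camera"]); M=np.eye(4);M[:3,:3]=r.as_matrix();M[:3,3]=p
X=np.linalg.inv(M)@T; M2=np.eye(4);M2[:3,:3]=down(5).as_matrix();M2[:3,3]=[451.6,-146.1,126.7]
c2=dict(c,world_from_camera=M2@X)
q=px2w(c2,[(213,142),(640,140),(640,373)],14); print("tray pts",q.round(1)); print("rasp tip/end",px2w(c2,[(319,363),(319,184)],20).round(1))
find("wrist","spatula",near=(670,-5)); find("wrist","awl",near=(655,-129))
```

```text
[660.7  -1.1 118. ]
tray pts [[ 389.9 -222.8   14. ]
 [ 358.4   77.7   14. ]
 [ 555.5  158.2   14. ]]
rasp tip/end [[ 558.1 -135.2   20. ]
 [ 411.5 -148.2   20. ]]
wrist spatula [669.6  -6.6 100.7  29.7 -13.9] [316. 251.]
wrist awl [ 654.4 -125.9   86.7   31.9   16.8] [154. 271.]
```

```bash
sed -i 's/^TRAY=.*/TRAY=np.array([470.,-25]);TY=5.7/' h.py
python3 - <<'E'
from h import *
plan([([669,-5.5,2],down(-13.7))])
P=slot(-38); print(P)
print("after lift:");plan([([*P,84],down(TY)),([*P,11],down(TY))],start=(np.array([669.5,-5.5,84]),down(-13.7)))
print("to awl:");plan([([648,-128,118],down(16.8))],start=(np.array([*P,125]),down(TY)))
E
```

```text
[[0.07,0.72,0.01,0,0.01,-0.01],[0.06,0.73,0.01,0,0.01,0],[0.07,0.72,0.01,0.01,0.01,-0.01],[0.06,0.73,0.01,0,0.01,0]]
[444.91753896 -65.6923844 ]
after lift:
[[-0.73,0,-0.4,0,-0.35,0],[-0.75,0,-0.36,0,-0.35,0],[-0.76,0,-0.33,0,-0.34,0],[-0.78,0,-0.29,0,-0.35,0],[-0.79,0,-0.25,0,-0.34,0],[-0.8,0,-0.21,0,-0.35,0],[-0.81,0,-0.17,0,-0.34,0],[0,0.91,0,0,0,0],[0,0.92,0,0,0,0]]
to awl:
[[0.82,0.03,-0.34,0,-0.23,0],[0.8,0.03,-0.37,0,-0.23,0],[0.79,0.03,-0.39,0,-0.23,0],[0.78,0.03,-0.42,0,-0.23,0],[0.77,0.03,-0.45,0,-0.23,0],[0.75,0.02,-0.47,0,-0.24,0]]
```

apply_moves --pt "0.07 0.72 0.01 0 0.01 0" --pt "0.06 0.73 0.01 0 0.01 0" --pt "0.07 0.72 0.01 0 0.01 0" --pt "0.06 0.73 0.01 0 0.01 0" --pt "0 0 0 0 0 0"

```text
clock: 9.12
eef_pos: [667.2, -7.0, 0.9]
tool_rot: [-1.574, 0.006, -0.242]
force: [-0.5, -0.4, 0.4]
width: 46.9
```

apply_moves --pt "0 0 0 0 0 0" --pt "0 0 0 0 0 0" --pt "0 0 0 0 0 0" --pt "0 0 0 0 0 0" --pt "0 -0.5 0 0 0 0" --pt "0 -0.5 0 0 0 0" --pt "0 -0.5 0 0 0 0" --pt "0 -0.5 0 0 0 0" --pt "0 0 0 0 0 0" --jaw -1

```text
clock: 10.25
eef_pos: [671.9, -5.0, 86.3]
tool_rot: [-1.569, -0.004, -0.241]
force: [0.1, -0.1, -0.8]
width: 26.5
```

apply_moves --pt "-0.73 0 -0.4 0 -0.35 0" --pt "-0.75 0 -0.36 0 -0.35 0" --pt "-0.76 0 -0.33 0 -0.34 0" --pt "-0.78 0 -0.29 0 -0.35 0" --pt "-0.79 0 -0.25 0 -0.34 0" --pt "-0.8 0 -0.21 0 -0.35 0" --pt "-0.81 0 -0.17 0 -0.34 0" --pt "0 0.9 0 0 0 0" --pt "0 0.9 0 0 0 0" --pt "0 0 0 0 0 0"

```text
clock: 11.5
eef_pos: [444.5, -64.8, 10.3]
tool_rot: [-1.571, 0.004, 0.098]
force: [0.2, 0.4, -0.9]
width: 26.3
```

apply_moves --pt "0 0.03 0 0 0 0" --pt "0 0 0 0 0 0" --pt "0 0 0 0 0 0" --pt "0 0 0 0 0 0" --pt "0 -0.5 0 0 0 0" --pt "0 -0.8 0 0 0 0" --pt "0 -0.8 0 0 0 0" --pt "0 -0.8 0 0 0 0" --jaw 0.1

```text
clock: 12.5
eef_pos: [445.6, -64.9, 127.7]
tool_rot: [-1.571, 0.0, 0.097]
force: [1.4, -0.2, 0.3]
width: 46.7
```

apply_moves --pt "0.82 0.03 -0.34 0 -0.23 0" --pt "0.8 0.03 -0.37 0 -0.23 0" --pt "0.79 0.03 -0.39 0 -0.23 0" --pt "0.78 0.03 -0.42 0 -0.23 0" --pt "0.77 0.03 -0.45 0 -0.23 0" --pt "0.75 0.02 -0.47 0 -0.24 0" --pt "0 0 0 0 0 0" --pt "0 0 0 0 0 0"

```text
clock: 13.5
eef_pos: [647.8, -127.4, 119.4]
tool_rot: [-1.57, 0.001, 0.291]
force: [-0.1, 1.1, -0.1]
width: 47.0
```

Run:
```python
from h import *
p,r,s=pose(); print(p.round(1))
find("wrist","awl",near=p[:2]); find("top","brush",near=(670,215))
plan([([654.5,-127,2],down(16.8))])
P=slot(40); print(P)
print("after lift:");plan([([*P,84],down(TY)),([*P,10],down(TY))],start=(np.array([654.5,-127,84]),down(16.8)))
print("to brush:");plan([([655,217,118],down(-12))],start=(np.array([*P,125]),down(TY)))
```

```text
[ 647.8 -127.4  119.4]
wrist awl [ 655.  -129.6   87.9   26.3   17. ] [311. 246.]
top brush [674.7 212.9 115.1  26.6 -11.7] [236. 166.]
[[0.04,0.74,-0.01,0,0,0],[0.04,0.73,-0.01,0,0,0],[0.04,0.74,-0.01,0,0,0],[0.05,0.73,-0.01,0,-0.01,-0.01]]
[437.17059848  11.92195006]
after lift:
[[-0.6,0,0.7,0,0.2,0],[-0.62,0,0.68,0,0.2,0],[-0.64,0,0.67,0,0.2,0],[-0.66,0,0.65,0,0.2,0],[-0.67,0,0.63,0,0.2,0],[-0.69,0,0.6,0,0.19,0],[-0.7,0,0.59,0,0.2,0],[0,0.92,0,0,0,0],[0,0.93,0,0,0,0]]
to brush:
[[0.74,0.02,0.57,0,0.28,0],[0.72,0.02,0.6,0,0.28,0],[0.69,0.02,0.63,0,0.28,0],[0.67,0.02,0.65,0,0.27,0],[0.64,0.02,0.68,0,0.28,0],[0.62,0.03,0.7,0,0.27,0],[0.59,0.02,0.72,0,0.28,0],[0.57,0.03,0.75,0,0.27,0]]
```

apply_moves --pt "0.04 0.73 -0.02 0 0 0" --pt "0.04 0.73 -0.02 0 0 0" --pt "0.04 0.73 -0.02 0 0 0" --pt "0.05 0.73 -0.02 0 0 0" --pt "0 0 0 0 0 0"

```text
clock: 14.22
eef_pos: [653.8, -128.7, 1.1]
tool_rot: [-1.569, 0.004, 0.292]
force: [0.1, -0.5, -0.0]
width: 47.4
```

apply_moves --pt "0 0 0 0 0 0" --pt "0 0 0 0 0 0" --pt "0 0 0 0 0 0" --pt "0 0 0 0 0 0" --pt "0 -0.5 0 0 0 0" --pt "0 -0.5 0 0 0 0" --pt "0 -0.5 0 0 0 0" --pt "0 -0.5 0 0 0 0" --pt "0 0 0 0 0 0" --jaw -1

```text
clock: 15.35
eef_pos: [657.8, -128.9, 85.4]
tool_rot: [-1.572, -0.004, 0.291]
force: [0.2, 0.8, -1.4]
width: 26.3
```

apply_moves --pt "-0.6 0 0.7 0 0.2 0" --pt "-0.62 0 0.68 0 0.2 0" --pt "-0.64 0 0.67 0 0.2 0" --pt "-0.66 0 0.65 0 0.2 0" --pt "-0.67 0 0.63 0 0.2 0" --pt "-0.69 0 0.6 0 0.19 0" --pt "-0.7 0 0.59 0 0.2 0" --pt "0 0.9 0 0 0 0" --pt "0 0.9 0 0 0 0" --pt "0 0 0 0 0 0"

```text
clock: 16.6
eef_pos: [438.2, 10.5, 9.6]
tool_rot: [-1.572, 0.004, 0.099]
force: [-0.1, -0.9, -0.4]
width: 26.3
```

apply_moves --pt "0 0.02 0 0 0 0" --pt "0 0 0 0 0 0" --pt "0 0 0 0 0 0" --pt "0 0 0 0 0 0" --pt "0 -0.5 0 0 0 0" --pt "0 -0.8 0 0 0 0" --pt "0 -0.8 0 0 0 0" --pt "0 -0.8 0 0 0 0" --jaw 0.1

```text
clock: 17.6
eef_pos: [439.1, 10.3, 127.3]
tool_rot: [-1.571, 0.0, 0.097]
force: [-0.0, -0.2, -0.1]
width: 46.8
```

apply_moves --pt "0.74 0.02 0.57 0 0.28 0" --pt "0.72 0.02 0.6 0 0.28 0" --pt "0.69 0.02 0.63 0 0.28 0" --pt "0.67 0.02 0.65 0 0.27 0" --pt "0.64 0.02 0.68 0 0.28 0" --pt "0.62 0.03 0.7 0 0.27 0" --pt "0.59 0.02 0.72 0 0.28 0" --pt "0.57 0.03 0.75 0 0.27 0" --pt "0 0 0 0 0 0" --pt "0 0 0 0 0 0"

```text
clock: 18.85
eef_pos: [657.0, 214.1, 118.5]
tool_rot: [-1.572, 0.001, -0.211]
force: [-0.5, 0.9, -1.1]
width: 46.9
```

Run:
```python
from h import *
p,r,s=pose(); print(p.round(1)); wsave("w3")
find("wrist","brush",near=p[:2])
plan([([656,217,2],down(-12))])
P=slot(116); print(P)
print("after lift:");plan([([*P,84],down(TY)),([*P,10],down(TY))],start=(np.array([656,217,84]),down(-12)))
```

```text
[657.  214.1 118.5]
wrist brush [672.9 214.  118.3  27.6 -11.9] [322. 255.]
[[-0.01,0.73,0.02,0,0,0],[-0.01,0.73,0.02,0,-0.01,0],[-0.01,0.73,0.02,0.01,0,0],[-0.02,0.73,0.02,0,-0.01,0]]
[429.6222975   87.54617337]
after lift:
[[-0.69,0,-0.62,0,-0.32,0],[-0.72,0,-0.59,0,-0.32,0],[-0.75,0,-0.56,0,-0.31,0],[-0.77,0,-0.52,0,-0.32,0],[-0.79,0,-0.49,0,-0.31,0],[-0.82,0,-0.45,0,-0.32,0],[-0.83,0,-0.41,0,-0.31,0],[0,0.92,0,0,0,0],[0,0.93,0,0,0,0]]
```

View pics/w3.png

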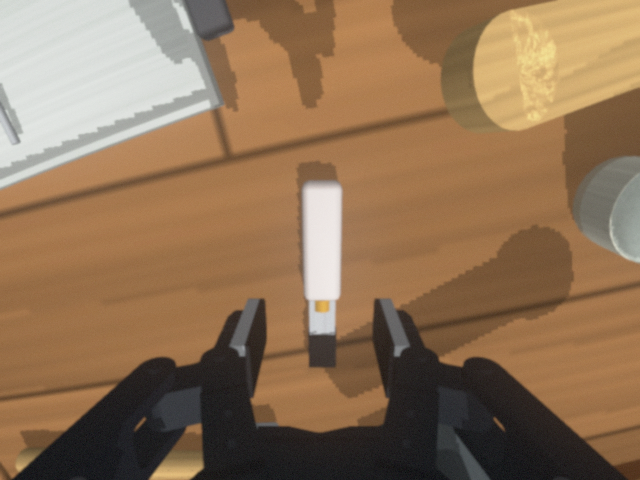

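The wrist view shows the brush centred between the fingers (handle (322,240)). Gripping now.

apply_moves --pt "0.01 0.73 0 0 0 0" --pt "0.01 0.73 0 0 0 0" --pt "0 0.72 0 0 0 0" --pt "0 0.72 0 0 0 0" --pt "0 0 0 0 0 0"

```text
clock: 19.58
eef_pos: [656.6, 212.7, 0.9]
tool_rot: [-1.574, 0.004, -0.212]
force: [0.5, 0.9, -0.6]
width: 46.7
```

apply_moves --pt "0 0 0 0 0 0" --pt "0 0 0 0 0 0" --pt "0 0 0 0 0 0" --pt "0 0 0 0 0 0" --pt "0 -0.5 0 0 0 0" --pt "0 -0.5 0 0 0 0" --pt "0 -0.5 0 0 0 0" --pt "0 -0.5 0 0 0 0" --pt "0 0 0 0 0 0" --jaw -1

```text
clock: 20.7
eef_pos: [660.1, 215.5, 85.6]
tool_rot: [-1.568, -0.004, -0.212]
force: [-0.5, -0.3, -1.1]
width: 26.3
```

apply_moves --pt "-0.69 0 -0.62 0 -0.32 0" --pt "-0.72 0 -0.59 0 -0.32 0" --pt "-0.75 0 -0.56 0 -0.31 0" --pt "-0.77 0 -0.52 0 -0.32 0" --pt "-0.79 0 -0.49 0 -0.31 0" --pt "-0.82 0 -0.45 0 -0.32 0" --pt "-0.83 0 -0.41 0 -0.31 0" --pt "0 0.9 0 0 0 0" --pt "0 0.9 0 0 0 0" --pt "0 0 0 0 0 0"

```text
clock: 21.95
eef_pos: [431.0, 85.8, 9.4]
tool_rot: [-1.572, 0.003, 0.098]
force: [-1.0, 0.0, -1.3]
width: 26.2
```

apply_moves --pt "0 0.03 0 0 0 0" --pt "0 0 0 0 0 0" --pt "0 0 0 0 0 0" --pt "0 0 0 0 0 0" --pt "0 -0.5 0 0 0 0" --pt "0 -0.8 0 0 0 0" --pt "0 -0.8 0 0 0 0" --pt "0 -0.8 0 0 0 0" --pt "0 -0.8 0 0 0 0" --jaw 0.1

```text
clock: 23.08
eef_pos: [431.9, 85.7, 158.9]
tool_rot: [-1.571, 0.0, 0.097]
force: [0.6, 1.2, 0.4]
width: 47.0
```

Run:
```python
from h import *
p,r,s=pose(); print(p.round(1),s["width"]); wsave("w4")
plan([([450,350,240],down(-90))])
```

```text
[431.9  85.7 158.9] 46.96191416645893
[[0.08,-0.15,0.5,0,0.92,0],[0.02,-0.15,0.51,0,0.92,0],[-0.05,-0.15,0.5,0,0.92,0],[-0.11,-0.15,0.49,0,0.92,0],[-0.18,-0.15,0.48,0,0.92,0],[-0.24,-0.15,0.45,0,0.92,0],[-0.29,-0.15,0.42,-0.01,0.92,0],[-0.34,-0.15,0.37,0,0.92,0],[-0.39,-0.15,0.33,-0.01,0.92,0],[-0.42,-0.15,0.28,-0.01,0.92,0],[-0.46,-0.15,0.22,0,0.92,0],[-0.48,-0.15,0.16,-0.01,0.91,0.01]]
[[-0.5,-0.15,0.09,0,0.92,0]]
```

View pics/w4.png

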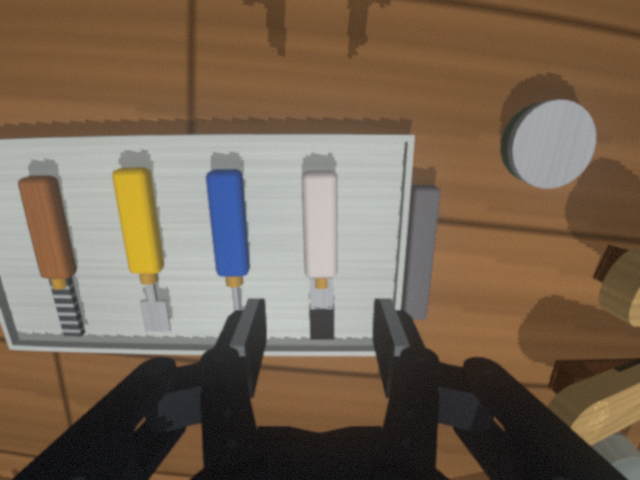

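All four tools lie flat in order: rasp (47,255), spatula (140,250), awl (228,255), brush (320,255). Next are the blanks, starting with B.

apply_moves --pt "0.08 -0.15 0.5 0 0.92 0" --pt "0.02 -0.15 0.51 0 0.92 0" --pt "-0.05 -0.15 0.5 0 0.92 0" --pt "-0.11 -0.15 0.49 0 0.92 0" --pt "-0.18 -0.15 0.48 0 0.92 0" --pt "-0.24 -0.15 0.45 0 0.92 0" --pt "-0.29 -0.15 0.42 0 0.92 0" --pt "-0.34 -0.15 0.37 0 0.92 0" --pt "-0.39 -0.15 0.33 0 0.92 0" --pt "-0.42 -0.15 0.28 0 0.92 0" --pt "-0.46 -0.15 0.22 0 0.92 0" --pt "-0.48 -0.15 0.16 0 0.92 0" --jaw 1

```text
clock: 24.62
eef_pos: [447.5, 329.4, 229.8]
tool_rot: [-1.571, -0.0, -1.449]
force: [0.3, -0.5, 0.2]
width: 85.4
```

apply_moves --pt "-0.5 -0.15 0.09 0 0.92 0" --pt "0 0 0 0 0 0" --pt "0 0 0 0 0 0"

```text
clock: 25.0
eef_pos: [448.6, 348.0, 235.3]
tool_rot: [-1.571, -0.002, -1.571]
force: [0.6, -0.8, -0.9]
width: 85.4
```

Run:
```python
from h import *
p,r,s=pose(); print(p.round(1),r.as_euler("xyz",True).round(1),s["qpos"].round(2)); wsave("w5")
c=calibration("wrist"); print(np.round(c["world_from_camera"],2).tolist())
```

```text
[448.6 348.  235.3] [-90.   -0.1 -90. ] [-0.49  0.52 -0.33  1.74  0.21  0.92 -0.91]
[[1.0, -0.0, -0.0, 448.54], [-0.0, -0.95, -0.32, 432.18], [-0.0, 0.32, -0.95, 377.11], [0.0, 0.0, 0.0, 1.0]]
```

View pics/w5.png

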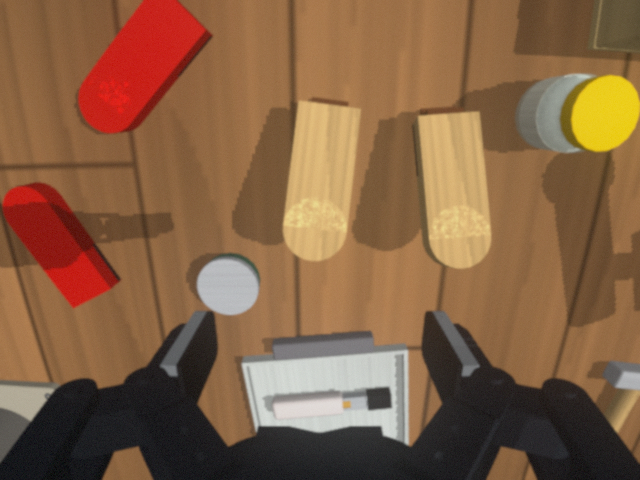

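Run:
```python
from h import *
c=calibration("wrist")
for n,h,t in(("B",[(298,101),(361,108)],(314,261)),("A",[(417,115),(480,112)],(461,268))):
    H=px2w(c,h,36); T=px2w(c,[t],84)[0]; hm=H.mean(0); d=(T-hm)[:2]; L=np.linalg.norm(d)
    az=np.degrees(np.arctan2(d[1],d[0])); u=d/L
    # top surface middle -> slab centre is 12*sin20 toward toe of it... 
    print(n,"heel w",np.linalg.norm(H[0]-H[1]).round(1),"len",L.round(1),"az",az.round(1),"mid",((hm+T)/2).round(1),"centre",((hm[:2]+T[:2])/2-u*12*np.sin(np.radians(20))).round(1))
```

```text
B heel w 56.2 len 130.5 az -96.1 mid [450.8 378.7  60. ] centre [451.3 382.8]
A heel w 57.3 len 130.2 az -86.1 mid [569.2 371.9  60. ] centre [568.9 376. ]
```

```bash
cat > kin.py <<'E'
from h import *
import itertools
from scipy.optimize import least_squares
Z=lambda a:R.from_euler("z",a);Y=lambda a:R.from_euler("y",a)
def fk(q,L,s,o7=0):
    d1,l1,l2,l3=L
    r=Z(-q[0])*Y(q[1])*Z(s[0]*q[2]); p=np.array([0,0,d1])+r.apply([0,0,l1])
    r=r*Y(q[3]); r=r*Z(s[1]*q[4]); p=p+r.apply([0,0,l2])
    r=r*Y(q[5])*Z(s[2]*q[6]); p=p+r.apply([0,0,l3])
    # flange z = tool y ; flange x = ± tool z
    return p,r*R.from_matrix(np.array([[0,0,1],[1,0,0],[0,1,0]]).astype(float))*Y(o7)
D=[(np.array([1.25716824,0.62935302,0.0384282,1.51839156,-0.02698027,0.99628558,-0.02002989]),np.array([159.318,-629.518,230.377]),R.from_euler("xyz",[-1.5727,0,-2.89377]))]
E
python3 - <<'E'
from kin import *
s=read_state(); D.append((np.array(s["qpos"]),np.array(s["eef_pos"]),R.from_euler("xyz",s["tool_rot"])))
for sg in itertools.product((1,-1),repeat=3):
  for o in (0,np.pi):
    def f(L):
        e=[]
        for q,p,r in D:
            P,Q=fk(q,L,sg,o); e+=list(P-p)+list(200*(Q.inv()*r).as_rotvec())
        return np.array(e)
    k=least_squares(f,[330,430,430,220]); print(sg,o>0,k.cost.round(1),k.x.round(1))
E
```

```text
(1, 1, 1) False 275338.9 [187104.6   1142.1    380.5 187609.1]
(1, 1, 1) True 21351.8 [187104.6   1142.1    380.5 187609.1]
(1, 1, -1) False 294628.4 [187106.    1142.1    380.5 187610.4]
(1, 1, -1) True 15304.9 [187106.    1142.1    380.5 187610.4]
(1, -1, 1) False 259131.9 [-870.2  888.4  129.2 -445.2]
(1, -1, 1) True 33550.6 [-870.2  888.4  129.2 -445.2]
(1, -1, -1) False 322865.8 [-870.2  888.4  129.2 -445.2]
(1, -1, -1) True 9464.3 [-870.2  888.4  129.2 -445.2]
(-1, 1, 1) False 240680.6 [-100.1  581.5  364.8  -58.1]
(-1, 1, 1) True 51228.1 [-100.1  581.5  364.8  -58.1]
(-1, 1, -1) False 361622.3 [-100.1  581.5  364.8  -58.1]
(-1, 1, -1) True 3918.5 [-100.1  581.5  364.8  -58.1]
(-1, -1, 1) False 227961.8 [48602.1   575.7   476.8 48576.2]
(-1, -1, 1) True 66424.9 [48602.1   575.7   476.8 48576.2]
(-1, -1, -1) False 395214.7 [48602.1   575.7   476.8 48576.1]
(-1, -1, -1) True 430.9 [48602.1   575.7   476.8 48576.1]
```

Run:
```python
from h import *
plan([([449.3,365,110],down(-96.1)),([449.3,365,30],down(-96.1))])
```

```text
[[-0.11,0.78,0,0,0.19,0],[-0.11,0.78,0,0,0.19,0],[-0.11,0.78,0,0,0.19,0.01],[-0.11,0.79,0,0,0.18,0],[0,0.67,0,0,0,0],[0,0.67,0,0,0,0],[0,0.66,0,0,0,0]]
```

apply_moves --pt "-0.11 0.78 0 0 0.19 0" --pt "-0.11 0.78 0 0 0.19 0" --pt "-0.11 0.78 0 0 0.19 0" --pt "-0.11 0.79 0 0 0.18 0" --pt "0 0.5 0 0 0 0" --pt "0 0.5 0 0 0 0" --pt "0 0.5 0 0 0 0" --pt "0 0.5 0 0 0 0" --pt "0 0 0 0 0 0"

```text
clock: 26.18
eef_pos: [448.8, 364.8, 29.1]
tool_rot: [-1.573, -0.003, -1.678]
force: [-0.6, 0.1, 0.2]
width: 85.2
```

apply_moves --pt "0 0 0 0 0 0" --pt "0 0 0 0 0 0" --pt "0 0 0 0 0 0" --pt "0 0 0 0 0 0" --jaw -1

```text
clock: 26.68
eef_pos: [450.2, 367.1, 31.7]
tool_rot: [-1.569, 0.001, -1.678]
force: [-0.6, -1.3, 6.4]
width: 55.0
```

apply_moves --pt "0 -0.5 0 0 0 0" --pt "0 -0.8 0 0 0 0" --pt "0 -0.8 0 0 0 0" --pt "0 -0.8 0 0 0 0" --pt "0 -0.8 0 0 0 0" --pt "0 0 0 0 0 -0.9" --pt "0 0 0 0 0 -0.9" --pt "0 0 0 0 0 -0.9" --pt "0 0 0 0 0 -0.9" --pt "0 0 0 0 0 0"

```text
clock: 27.92
eef_pos: [447.9, 369.2, 176.4]
tool_rot: [-1.574, -0.502, -1.673]
force: [-0.1, -0.2, -1.1]
width: 55.4
```

Run:
```python
from kin import *
s=read_state(); print(s["qpos"].round(4).tolist(),s["eef_pos"].round(2).tolist(),s["tool_rot"].round(4).tolist(),s["width"],s["force"].round(1))
D.append((np.array([-.49,.52,-.33,1.74,.21,.92,-.91]),np.array([448.6,348,235.3]),down(-90)))
D.append((np.array(s["qpos"]),np.array(s["eef_pos"]),R.from_euler("xyz",s["tool_rot"])))
sg=(-1,-1,-1)
def f(L):
    e=[]
    for q,p,r in D:
        P,Q=fk(q,L,sg,np.pi); e+=list(P-p)+list(200*(Q.inv()*r).as_rotvec())
    return np.array(e)
k=least_squares(f,[330,430,430,220]); print(k.cost.round(1),k.x.round(1)); print(f(k.x).reshape(-1,6).round(1))
```

```text
[-0.8236, 0.8222, -0.1347, 1.4099, 0.3489, 1.3779, -1.189] [447.93, 369.16, 176.38] [-1.5738, -0.5024, -1.6726] 55.356645256127536 [-0.1 -0.2 -1.1]
550.0 [284.7 650.9 323.1 409.2]
[[30.4  4.6 -4.7  0.  -0.   0. ]
 [-4.7  3.   8.2 -0.1 -0.4  1.3]
 [-4.6 -0.5 -3.5  0.   0.  -0. ]]
```

```bash
cat >> kin.py <<'E'
SG=(-1,-1,-1); L0=[284.7,650.9,323.1,409.2]
lo=np.array([-3.06,-.37,-1.25,.18,-1.1,.23,-2.94]);hi=np.array([3.06,2.12,1.32,2.47,4.24,1.98,2.94])
def ik(P,Q,q0,L):
    def f(q):
        p,r=fk(q,L,SG,np.pi); return np.r_[(p-P)/10,20*(r.inv()*Q).as_rotvec(),.02*(q-(lo+hi)/2)]
    k=least_squares(f,np.clip(q0,lo+.03,hi-.03),bounds=(lo,hi)); return k.x,np.abs(f(k.x)[:6]).max()
def up(yawf,tilt=70): return down(yawf)*R.from_rotvec([0,0,-np.radians(tilt)])
E
python3 - <<'E'
from kin import *
q0=np.array([-0.8236,0.8222,-0.1347,1.4099,0.3489,1.3779,-1.189])
for L in(L0,[330,455,455,220]):
  for yf in range(-180,0,15):
    g=np.array([495,-380,86.]); Q=up(yf); P=g+Q.apply([0,22,0])
    q=q0.copy(); q[0]+=1.4
    x,e=ik(P,Q,q,L); print(yf,e.round(2),x.round(2),np.minimum(x-lo,hi-x).min().round(2))
E
```

```text
-180 1.28 [ 0.23  1.44  0.76  0.76  0.    1.98 -0.75] 0.0
-165 0.0 [ 0.28  1.37  0.15  0.86  0.51  1.95 -0.99] 0.03
-150 0.0 [ 0.16  1.3   0.22  1.15  0.59  1.66 -0.98] 0.32
-135 0.0 [ 0.05  1.24  0.26  1.43  0.72  1.37 -1.04] 0.61
-120 0.0 [-0.05  1.2   0.31  1.72  0.93  1.1  -1.19] 0.75
-105 0.0 [-0.07  1.18  0.24  2.    1.32  1.   -1.54] 0.47
-90 0.0 [ 0.06  1.2  -0.05  2.29  1.71  1.3  -1.93] 0.18
-75 1.57 [ 0.13  1.27 -0.17  2.47  1.87  1.55 -2.07] 0.0
-60 5.26 [ 0.13  1.27 -0.14  2.47  1.95  1.56 -1.99] 0.0
-45 8.47 [ 0.19  1.19 -0.17  2.47  2.07  1.5  -1.78] 0.0
-30 8.47 [ 1.64  1.48 -1.2   2.47  3.05  0.85 -0.2 ] 0.0
-15 5.25 [ 1.7   1.59 -1.25  2.47  3.09  0.77  0.  ] 0.0
-180 0.0 [ 0.45  1.3   0.12  1.    0.44  1.95 -1.11] 0.03
-165 0.0 [ 0.38  1.25  0.14  1.11  0.59  1.79 -1.01] 0.19
-150 0.0 [ 0.32  1.19  0.16  1.25  0.75  1.61 -0.96] 0.37
-135 0.0 [ 0.26  1.14  0.18  1.4   0.91  1.42 -0.95] 0.56
-120 0.0 [ 0.22  1.08  0.19  1.54  1.11  1.24 -0.99] 0.74
-105 0.0 [ 0.2   1.04  0.19  1.69  1.38  1.09 -1.09] 0.78
-90 0.0 [ 0.28  0.99  0.12  1.82  1.75  1.04 -1.23] 0.65
-75 0.0 [ 0.44  0.95 -0.02  1.92  2.16  1.08 -1.33] 0.55
-60 0.0 [ 0.63  0.94 -0.15  2.    2.56  1.11 -1.35] 0.47
-45 0.0 [ 0.82  0.95 -0.24  2.05  2.95  1.09 -1.34] 0.42
-30 0.0 [ 0.96  0.96 -0.28  2.05  3.35  1.02 -1.37] 0.42
-15 0.0 [ 0.87  0.94 -0.07  2.    3.75  1.02 -1.64] 0.47
```

```bash
cat >> h.py <<'E'
def slab_in_tool(c,az,tp,tr):
    a=np.radians(az);u=np.array([np.cos(a),np.sin(a),0]);x=u*np.cos(np.radians(20))+[0,0,np.sin(np.radians(20))]
    z=-u*np.sin(np.radians(20))+np.array([0,0,np.cos(np.radians(20))])
    S=R.from_matrix(np.c_[x,np.cross(z,x),z]); return tr.inv().apply(np.array(c)-tp),tr.inv()*S
def stand(cxy,az,rel,zc):
    "tool pose with slab upright; approach azimuth az, slab centre at cxy,zc"
    a=np.radians(az);zs=-np.array([np.cos(a),np.sin(a),0]);x=np.array([0,0,1.])
    S=R.from_matrix(np.c_[x,np.cross(zs,x),zs]); r=S*rel[1].inv(); return np.array([*cxy,zc])-r.apply(rel[0]),r
E
python3 - <<'E'
from h import *
rel=slab_in_tool([450.4,374.6,48.8],-96.1,np.array([450.2,367.1,31.7]),down(-96.1)); print(rel[0].round(1))
hov=stand((474,-407),-115,rel,160); fin=stand((474,-407),-115,rel,78)
print(hov[0].round(1),fin[0].round(1),hov[1].as_euler("xyz",True).round(1))
v1=stand((520,150),-105,rel,230)
plan([v1,stand((540,-120),-110,rel,230),hov])
E
```

```text
[ -7.5 -17.1  -0.6]
[ 466.7 -424.1  161.2] [ 466.7 -424.1   79.2] [ -90.  -70. -115.]
[[0.81,0.22,0.33,-0.12,0.11,-0.73],[0.78,0.3,0.34,-0.12,0.11,-0.73],[0.74,0.37,0.36,-0.13,0.11,-0.74],[0.69,0.44,0.38,-0.12,0.11,-0.73],[0.64,0.5,0.4,-0.13,0.11,-0.74],[0.58,0.55,0.42,-0.12,0.11,-0.73],[0.52,0.6,0.43,-0.13,0.11,-0.74],[0.27,0.75,0.27,-0.07,0.03,0],[0.27,0.75,0.28,-0.07,0.03,0],[0.27,0.74,0.29,-0.07,0.03,0],[0.27,0.74,0.3,-0.07,0.02,0],[0.27,0.74,0.31,-0.08,0.03,0]]
[[0.27,0.74,0.32,-0.07,0.02,0],[0.27,0.73,0.33,-0.08,0.03,0],[0.26,0.73,0.33,-0.07,0.02,0],[0.11,0.93,0.11,-0.07,0.03,0],[0.11,0.93,0.12,-0.07,0.03,0],[0.1,0.93,0.13,-0.08,0.03,0],[0.11,0.93,0.14,-0.07,0.03,0],[0.1,0.93,0.14,-0.08,0.02,0],[0.1,0.93,0.16,-0.07,0.03,0],[0.11,0.92,0.16,-0.08,0.02,0],[0.1,0.93,0.18,-0.07,0.03,0]]
```

apply_moves --pt "0.81 0.22 0.33 -0.12 0.11 -0.73" --pt "0.78 0.3 0.34 -0.12 0.11 -0.73" --pt "0.74 0.37 0.36 -0.13 0.11 -0.74" --pt "0.69 0.44 0.38 -0.12 0.11 -0.73" --pt "0.64 0.5 0.4 -0.13 0.11 -0.74" --pt "0.58 0.55 0.42 -0.12 0.11 -0.73" --pt "0.52 0.6 0.43 -0.13 0.11 -0.74" --pt "0 0 0 0 0 0"

```text
clock: 28.92
eef_pos: [516.6, 125.3, 233.4]
tool_rot: [-1.563, -1.223, -1.85]
force: [-0.7, -0.6, -1.0]
width: 55.1
```

Run:
```python
from h import *
rel=slab_in_tool([450.4,374.6,48.8],-96.1,np.array([450.2,367.1,31.7]),down(-96.1))
p,r,s=pose(); print(p.round(1),r.as_euler("xyz",True).round(1),s["width"]); print(s["qpos"].round(4).tolist())
print("slab x axis",(r*rel[1]).apply([1,0,0]).round(3))
hov=stand((474,-407),-115,rel,160)
plan([stand((540,-120),-110,rel,230),hov])
cv2.imwrite("pics/s6.png",get_image("scene")[:,:,::-1])
```

```text
[516.6 125.3 233.4] [ -89.5  -70.1 -106. ] 55.137885739967935
[-0.7167, 1.0333, 0.0959, 1.3328, 0.5763, 1.8309, -1.0748]
slab x axis [-0.002  0.002  1.   ]
[[0.29,0.84,0.31,-0.08,0.02,0],[0.29,0.83,0.32,-0.08,0.03,0],[0.29,0.83,0.33,-0.07,0.02,0],[0.29,0.83,0.34,-0.08,0.03,0],[0.29,0.82,0.35,-0.07,0.02,0],[0.29,0.82,0.37,-0.08,0.03,0.01],[0.3,0.82,0.37,-0.07,0.02,0],[0.11,0.93,0.11,-0.07,0.03,0],[0.11,0.93,0.12,-0.07,0.03,0],[0.1,0.93,0.13,-0.07,0.03,0],[0.1,0.93,0.13,-0.08,0.03,0],[0.1,0.93,0.15,-0.07,0.02,0]]
[[0.11,0.93,0.16,-0.08,0.03,0],[0.1,0.92,0.16,-0.07,0.02,0],[0.11,0.93,0.18,-0.08,0.03,0]]
```

View pics/s6.png

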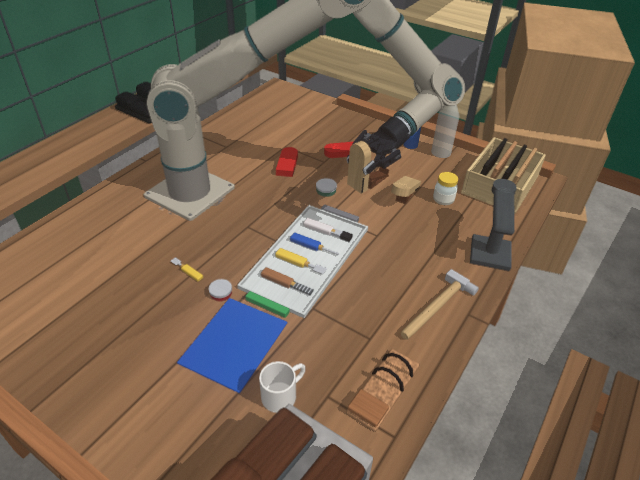

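The scene shows blank B held upright at (360,165), toe up, and the tray in order. I carry on to the mat.

apply_moves --pt "0.29 0.84 0.31 -0.08 0.02 0" --pt "0.29 0.83 0.32 -0.08 0.03 0" --pt "0.29 0.83 0.33 -0.07 0.02 0" --pt "0.29 0.83 0.34 -0.08 0.03 0" --pt "0.29 0.82 0.35 -0.07 0.02 0" --pt "0.29 0.82 0.37 -0.08 0.03 0" --pt "0.3 0.82 0.37 -0.07 0.02 0" --pt "0.11 0.93 0.11 -0.07 0.03 0" --pt "0.11 0.93 0.12 -0.07 0.03 0" --pt "0.1 0.93 0.13 -0.07 0.03 0" --pt "0.1 0.93 0.13 -0.08 0.03 0" --pt "0.1 0.93 0.15 -0.07 0.02 0"

```text
clock: 30.48
eef_pos: [494.4, -312.5, 186.7]
tool_rot: [-1.564, -1.216, -1.974]
force: [0.3, 0.4, -1.3]
width: 54.9
```

Run:
```python
from h import *
rel=slab_in_tool([450.4,374.6,48.8],-96.1,np.array([450.2,367.1,31.7]),down(-96.1))
p,r,s=pose(); print(p.round(1),r.as_euler("xyz",True).round(1),s["width"]); print(s["qpos"].round(4).tolist())
plan([stand((474,-407),-115,rel,120),stand((474,-407),-115,rel,84)])
```

```text
[ 494.4 -312.5  186.7] [ -89.6  -69.7 -113.1] 54.91426443898059
[-0.1864, 0.986, 0.2617, 1.7485, 0.9201, 1.2513, -1.0732]
[[-0.14,0.81,0.11,-0.07,0.02,-0.01],[-0.14,0.81,0.12,-0.07,0.02,-0.01],[-0.14,0.8,0.12,-0.07,0.02,-0.01],[-0.14,0.81,0.13,-0.06,0.02,-0.01],[-0.85,0.3,0,0,0,0]]
```

apply_moves --pt "-0.14 0.81 0.11 -0.07 0.02 -0.01" --pt "-0.14 0.81 0.12 -0.07 0.02 -0.01" --pt "-0.14 0.8 0.12 -0.07 0.02 -0.01" --pt "-0.14 0.81 0.13 -0.06 0.02 -0.01" --pt "-0.42 0.15 0 0 0 0" --pt "-0.42 0.15 0 0 0 0" --pt "0 0 0 0 0 0" --pt "0 0 0 0 0 0"

```text
clock: 31.48
eef_pos: [466.7, -423.8, 86.6]
tool_rot: [-1.574, -1.227, -2.003]
force: [0.6, 0.1, -2.0]
width: 55.2
```

Run:
```python
from h import *
rel=slab_in_tool([450.4,374.6,48.8],-96.1,np.array([450.2,367.1,31.7]),down(-96.1))
p,r,s=pose(); print(p.round(1),r.as_euler("xyz",True).round(1),s["width"],s["force"].round(1)); print(s["qpos"].round(4).tolist())
print("slab centre",(p+r.apply(rel[0])).round(1),(r*rel[1]).apply([1,0,0]).round(3), "world -z 1mm in tool units",(r.inv().apply([0,0,-1])/40).round(4))
im=get_image("scene"); c=calibration("scene"); u=w2px(c,[[474,-407,70]])[0].astype(int); print(u)
x,y=max(u[0]-110,0),max(u[1]-110,0); cv2.imwrite("pics/s7.png",cv2.resize(im[y:y+180,x:x+240],None,fx=3,fy=3)[:,:,::-1])
```

```text
[ 466.7 -423.8   86.6] [ -90.2  -70.3 -114.8] 55.21829804474522 [ 0.6  0.1 -2. ]
[-0.03, 1.1724, 0.3124, 1.7175, 1.0269, 1.0813, -1.1711]
slab centre [ 474.  -406.6   85.3] [0.003 0.004 1.   ] world -z 1mm in tool units [-0.0235  0.0084  0.    ]
[211 331]
```

View pics/s7.png

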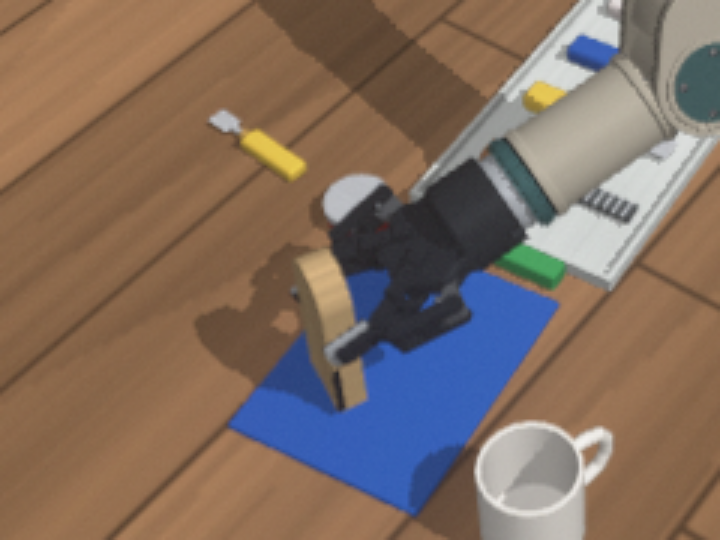

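Blank B is upright over the far half of the mat (crop about (335,340)), the gripper's underside clear of everything. I lower it to contact in small steps.

apply_moves --pt "-0.09 0.03 0 0 0 0" --pt "-0.07 0.03 0 0 0 0" --pt "0 0 0 0 0 0" --pt "0 0 0 0 0 0"

```text
clock: 32.02
eef_pos: [465.8, -424.7, 79.6]
tool_rot: [-1.575, -1.227, -2.004]
force: [0.7, -0.3, -0.4]
width: 54.8
```

apply_moves --pt "-0.05 0.02 0 0 0 0" --pt "0 0 0 0 0 0" --pt "0 0 0 0 0 0"

```text
clock: 32.4
eef_pos: [465.8, -425.0, 77.8]
tool_rot: [-1.574, -1.228, -2.005]
force: [0.7, -0.7, 2.1]
width: 55.3
```

apply_moves --pt "-0.03 0.01 0 0 0 0" --pt "0 0 0 0 0 0" --pt "0 0 0 0 0 0"

```text
clock: 32.78
eef_pos: [465.8, -425.1, 77.8]
tool_rot: [-1.572, -1.23, -2.007]
force: [-0.7, 3.3, 6.6]
width: 54.7
```

Heel contact confirmed. I open fully, then back out along the tool axis.

apply_moves --pt "0 0 0 0 0 0" --pt "0 0 0 0 0 0" --pt "0 0 0 0 0 0" --pt "0 0 0 0 0 0" --pt "0 0 0 0 0 0" --jaw 1

```text
clock: 33.4
eef_pos: [465.8, -424.7, 76.0]
tool_rot: [-1.575, -1.227, -2.003]
force: [-0.3, -0.7, -0.5]
width: 85.3
```

apply_moves --pt "0 -0.25 0 0 0 0" --pt "0 -0.5 0 0 0 0" --pt "0 -0.8 0 0 0 0" --pt "0 -0.8 0 0 0 0" --pt "0 -0.8 0 0 0 0" --pt "0 -0.8 0 0 0 0" --pt "0 0 0 0 0 0"

```text
clock: 34.28
eef_pos: [531.9, -285.8, 129.2]
tool_rot: [-1.57, -1.222, -2.003]
force: [-0.1, 0.1, 0.9]
width: 85.6
```

Run:
```python
from h import *
p,r,s=pose(); print(p.round(1),s["force"].round(1))
im=get_image("scene"); cv2.imwrite("pics/s8.png",cv2.resize(im[220:400,100:340],None,fx=3,fy=3)[:,:,::-1])
a=cv2.imread("pics/s8.png"); 
plan([([530,-100,260],down(-105)*R.from_rotvec([0,0,-np.radians(40)])),([545,200,270],down(-90)*R.from_rotvec([0,0,-np.radians(10)])),([570,354,160],down(-86.1))])
```

```text
[ 531.9 -285.8  129.2] [-0.1  0.1  0.9]
[[0.23,-0.73,-0.28,0.15,-0.1,0.54],[0.17,-0.75,-0.27,0.15,-0.1,0.54],[0.11,-0.77,-0.26,0.14,-0.1,0.54],[0.05,-0.78,-0.24,0.15,-0.1,0.54],[-0.01,-0.78,-0.23,0.14,-0.1,0.53],[-0.07,-0.79,-0.21,0.15,-0.1,0.54],[-0.14,-0.78,-0.19,0.14,-0.11,0.53],[-0.68,-0.61,-0.2,0.1,-0.21,0.47],[-0.73,-0.57,-0.17,0.1,-0.22,0.47],[-0.77,-0.52,-0.14,0.1,-0.21,0.47],[-0.8,-0.48,-0.11,0.1,-0.22,0.46],[-0.84,-0.42,-0.07,0.1,-0.21,0.47]]
[[-0.86,-0.37,-0.05,0.1,-0.22,0.46],[-0.88,-0.31,-0.01,0.1,-0.21,0.47],[-0.91,-0.26,0.02,0.1,-0.22,0.46],[-0.71,0.34,0.1,0.01,-0.08,0.21],[-0.7,0.36,0.11,0.01,-0.08,0.21],[-0.69,0.38,0.12,0.01,-0.08,0.21],[-0.67,0.4,0.13,0,-0.08,0.21],[-0.66,0.42,0.13,0.01,-0.08,0.21],[-0.65,0.45,0.14,0,-0.08,0.2]]
```

View pics/s8.png

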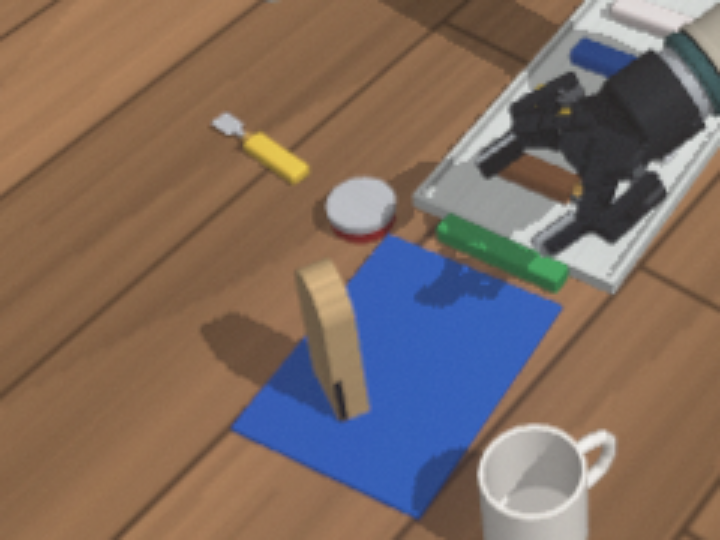

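Blank B stands alone on the mat (crop about (335,340)). Next is blank A.

apply_moves --pt "0.23 -0.73 -0.28 0.15 -0.1 0.54" --pt "0.17 -0.75 -0.27 0.15 -0.1 0.54" --pt "0.11 -0.77 -0.26 0.14 -0.1 0.54" --pt "0.05 -0.78 -0.24 0.15 -0.1 0.54" --pt "-0.01 -0.78 -0.23 0.14 -0.1 0.53" --pt "-0.07 -0.79 -0.21 0.15 -0.1 0.54" --pt "-0.14 -0.78 -0.19 0.14 -0.11 0.53" --pt "-0.68 -0.61 -0.2 0.1 -0.21 0.47" --pt "-0.73 -0.57 -0.17 0.1 -0.22 0.47" --pt "-0.77 -0.52 -0.14 0.1 -0.21 0.47" --pt "-0.8 -0.48 -0.11 0.1 -0.22 0.46" --pt "-0.84 -0.42 -0.07 0.1 -0.21 0.47"

```text
clock: 35.83
eef_pos: [538.6, 85.4, 265.1]
tool_rot: [-1.591, -0.371, -1.666]
force: [-0.3, -1.1, -0.2]
width: 85.4
```

apply_moves --pt "-0.86 -0.37 -0.05 0.1 -0.22 0.46" --pt "-0.88 -0.31 -0.01 0.1 -0.21 0.47" --pt "-0.91 -0.26 0.02 0.1 -0.22 0.46" --pt "-0.71 0.34 0.1 0 -0.08 0.21" --pt "-0.7 0.36 0.11 0 -0.08 0.21" --pt "-0.69 0.38 0.12 0 -0.08 0.21" --pt "-0.67 0.4 0.13 0 -0.08 0.21" --pt "-0.66 0.42 0.13 0 -0.08 0.21" --pt "-0.65 0.45 0.14 0 -0.08 0.2" --pt "0 0 0 0 0 0" --pt "0 0 0 0 0 0"

```text
clock: 37.2
eef_pos: [570.4, 351.3, 158.4]
tool_rot: [-1.579, -0.002, -1.507]
force: [0.5, -0.3, 0.1]
width: 85.3
```

Run:
```python
from h import *
p,r,s=pose(); print(p.round(1),r.as_euler("xyz",True).round(1))
c=calibration("wrist"); im=get_image("wrist")
for b in blobs(im,(12,60,110),(28,200,255),1500): print(cv2.boundingRect(b),cv2.contourArea(b),b.reshape(-1,2).mean(0))
x=np.array([np.cos(np.radians(-86.1)),np.sin(np.radians(-86.1)),0]);y=np.array([-x[1],x[0],0])
m=np.array([569.2,371.9,60]);t=np.radians(20)
H=m-70*(x*np.cos(t)+[0,0,np.sin(t)]);T=m+70*(x*np.cos(t)+[0,0,np.sin(t)])
for q in w2px(c,[H+28*y,H-28*y]).astype(int): cv2.circle(im,tuple(map(int,q)),4,(255,0,0),-1)
for q in w2px(c,[T]).astype(int): cv2.circle(im,tuple(map(int,q)),4,(255,0,255),-1)
cv2.imwrite("pics/w9.png",im[:,:,::-1])
plan([([570,358,112],down(-86.1)),([570,358,32],down(-86.1))])
```

```text
[570.4 351.3 158.4] [-90.5  -0.1 -86.4]
(0, 0, 640, 446) 215617.0 [349.16880647 215.13124108]
(0, 314, 31, 148) 2148.0 [  7.30612245 387.5       ]
[[-0.09,0.59,0,0.03,-0.02,0.01],[-0.09,0.58,0,0.02,-0.02,0],[0,0.67,0,0,0,0],[0,0.67,0,0,0,0],[0,0.66,0,0,0,0]]
```

View pics/w9.png

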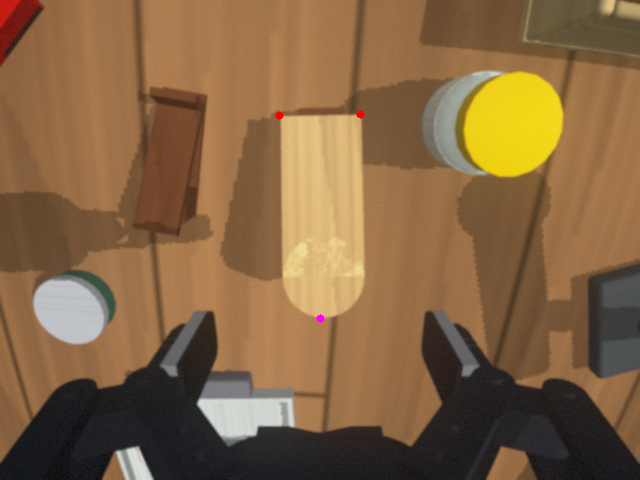

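The overlay matches: heel corners (280,115) and (360,115), toe (321,318). I grip it the same way as B.

apply_moves --pt "-0.08 0.58 0 0.03 -0.02 0" --pt "-0.08 0.58 0 0.02 -0.02 0" --pt "0 0.5 0 0 0 0" --pt "0 0.5 0 0 0 0" --pt "0 0.5 0 0 0 0" --pt "0 0.5 0 0 0 0" --pt "0 0 0 0 0 0"

```text
clock: 38.12
eef_pos: [568.2, 356.9, 29.9]
tool_rot: [-1.575, -0.003, -1.501]
force: [-0.3, 0.4, -0.5]
width: 85.5
```

apply_moves --pt "0 0 0 0 0 0" --pt "0 0 0 0 0 0" --pt "0 0 0 0 0 0" --pt "0 0 0 0 0 0" --jaw -1

```text
clock: 38.62
eef_pos: [570.2, 358.5, 33.3]
tool_rot: [-1.57, -0.0, -1.501]
force: [0.6, 0.2, 5.4]
width: 55.4
```

Run:
```python
from h import *
p,r,s=pose(); print(p.round(1),r.as_euler("xyz",True).round(1),s["width"])
np.save("relA.npy",np.r_[p,r.as_quat()])
rel=slab_in_tool([569.5,367.8,48.8],-86.1,p,r); print(rel[0].round(1),rel[1].as_rotvec())
plan([(p+[0,0,150],r),stand((540,150),-105,rel,230),stand((540,-120),-110,rel,230),stand((514,-321),-115,rel,120)])
```

```text
[570.2 358.5  33.3] [-89.9  -0.  -86. ] 55.37625983808692
[ -9.3 -15.5  -0.1] [ 1.55211398 -0.2727299  -0.27458614]
[[0,-0.94,0,0,0,0],[0,-0.94,0,0,0,0],[0,-0.93,0,0,0,0],[0,-0.94,0,0,0,0],[0.56,-0.13,-0.13,-0.15,0.21,-0.87],[0.57,-0.05,-0.11,-0.14,0.2,-0.87],[0.58,0.02,-0.09,-0.15,0.2,-0.87],[0.57,0.09,-0.08,-0.15,0.21,-0.87],[0.56,0.16,-0.06,-0.14,0.21,-0.86],[0.54,0.23,-0.04,-0.15,0.2,-0.87],[0.51,0.29,-0.02,-0.14,0.21,-0.86],[0.47,0.35,0,-0.15,0.2,-0.87]]
[[0.42,0.4,0.03,-0.14,0.21,-0.86],[0.37,0.44,0.04,-0.15,0.2,-0.87],[0.28,0.77,0.21,-0.07,0.03,0],[0.28,0.76,0.22,-0.07,0.03,0],[0.28,0.76,0.23,-0.07,0.03,0],[0.27,0.76,0.24,-0.07,0.03,0],[0.27,0.76,0.25,-0.08,0.02,0],[0.27,0.75,0.26,-0.07,0.03,0],[0.27,0.75,0.26,-0.08,0.02,0],[0.28,0.75,0.27,-0.07,0.03,0],[-0.13,0.8,0.15,-0.08,0.03,0],[-0.13,0.8,0.16,-0.09,0.03,0]]
[[-0.13,0.79,0.17,-0.08,0.03,0],[-0.13,0.79,0.18,-0.09,0.03,0],[-0.13,0.79,0.19,-0.08,0.03,0],[-0.13,0.79,0.2,-0.09,0.03,0],[-0.13,0.79,0.2,-0.08,0.03,0]]
```

apply_moves --pt "0 -0.94 0 0 0 0" --pt "0 -0.94 0 0 0 0" --pt "0 -0.93 0 0 0 0" --pt "0 -0.94 0 0 0 0" --pt "0.56 -0.13 -0.13 -0.15 0.21 -0.87" --pt "0.57 -0.05 -0.11 -0.14 0.2 -0.87" --pt "0.58 0.02 -0.09 -0.15 0.2 -0.87" --pt "0.57 0.09 -0.08 -0.15 0.21 -0.87" --pt "0.56 0.16 -0.06 -0.14 0.21 -0.86" --pt "0.54 0.23 -0.04 -0.15 0.2 -0.87" --pt "0.51 0.29 -0.02 -0.14 0.21 -0.86" --pt "0.47 0.35 0 -0.15 0.2 -0.87"

```text
clock: 40.12
eef_pos: [541.3, 177.0, 222.3]
tool_rot: [-1.635, -0.983, -1.716]
force: [0.1, 0.7, -1.7]
width: 54.9
```

apply_moves --pt "0.42 0.4 0.03 -0.14 0.21 -0.86" --pt "0.37 0.44 0.04 -0.15 0.2 -0.87" --pt "0.28 0.77 0.21 -0.07 0.03 0" --pt "0.28 0.76 0.22 -0.07 0.03 0" --pt "0.28 0.76 0.23 -0.07 0.03 0" --pt "0.27 0.76 0.24 -0.07 0.03 0" --pt "0.27 0.76 0.25 -0.08 0.02 0" --pt "0.27 0.75 0.26 -0.07 0.03 0" --pt "0.27 0.75 0.26 -0.08 0.02 0" --pt "0.28 0.75 0.27 -0.07 0.03 0"

```text
clock: 41.38
eef_pos: [533.4, -137.7, 232.4]
tool_rot: [-1.577, -1.223, -1.912]
force: [0.2, 0.2, -1.0]
width: 54.7
```

Run:
```python
from h import *
d=np.load("relA.npy"); rel=slab_in_tool([569.5,367.8,48.8],-86.1,d[:3],R.from_quat(d[3:]))
p,r,s=pose(); print(p.round(1),r.as_euler("xyz",True).round(1),s["width"])
print("slab centre",(p+r.apply(rel[0])).round(1),(r*rel[1]).apply([1,0,0]).round(3))
plan([stand((514,-321),-115,rel,120),stand((514,-321),-115,rel,85)])
```

```text
[ 533.4 -137.7  232.4] [ -90.4  -70.1 -109.5] 54.72931038904129
slab centre [ 539.3 -121.   229. ] [0.002 0.001 1.   ]
[[-0.13,0.79,0.15,-0.08,0.03,0],[-0.13,0.79,0.16,-0.08,0.03,0],[-0.13,0.79,0.17,-0.09,0.03,0],[-0.13,0.79,0.18,-0.08,0.03,0],[-0.13,0.78,0.19,-0.09,0.03,0],[-0.12,0.78,0.2,-0.08,0.04,0],[-0.13,0.79,0.2,-0.09,0.03,0.01],[-0.82,0.3,0,0,0,0]]
```

apply_moves --pt "-0.13 0.79 0.15 -0.08 0.03 0" --pt "-0.13 0.79 0.16 -0.08 0.03 0" --pt "-0.13 0.79 0.17 -0.09 0.03 0" --pt "-0.13 0.79 0.18 -0.08 0.03 0" --pt "-0.13 0.78 0.19 -0.09 0.03 0" --pt "-0.12 0.78 0.2 -0.08 0.04 0" --pt "-0.13 0.79 0.2 -0.09 0.03 0" --pt "-0.41 0.15 0 0 0 0" --pt "-0.41 0.15 0 0 0 0" --pt "0 0 0 0 0 0" --pt "0 0 0 0 0 0"

```text
clock: 42.75
eef_pos: [507.0, -335.9, 89.6]
tool_rot: [-1.572, -1.224, -2.003]
force: [-0.2, -0.6, -1.3]
width: 54.9
```

Run:
```python
from h import *
d=np.load("relA.npy"); rel=slab_in_tool([569.5,367.8,48.8],-86.1,d[:3],R.from_quat(d[3:]))
p,r,s=pose(); print(p.round(1),s["width"],s["force"].round(1))
print("slab centre",(p+r.apply(rel[0])).round(1),(r*rel[1]).apply([1,0,0]).round(3))
im=get_image("scene"); cv2.imwrite("pics/s10.png",cv2.resize(im[220:400,100:340],None,fx=3,fy=3)[:,:,::-1])
```

```text
[ 507.  -335.9   89.6] 54.86334898356738 [-0.2 -0.6 -1.3]
slab centre [ 514.4 -319.8   86.1] [0.001 0.002 1.   ]
```

View pics/s10.png

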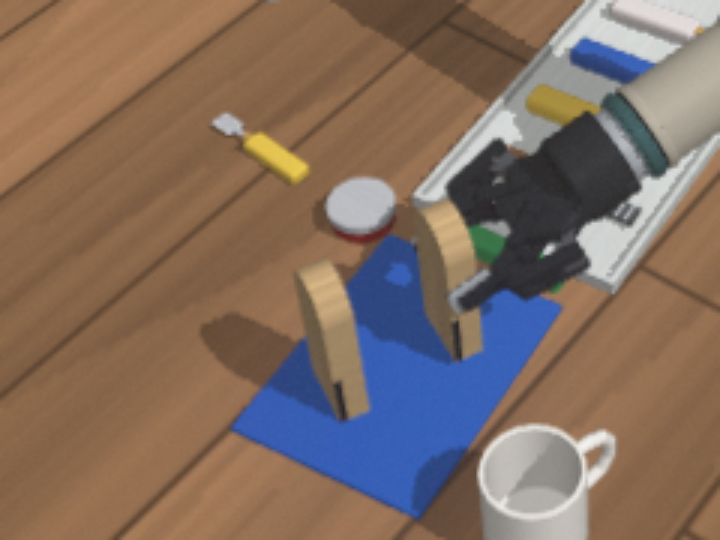

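Blank A is upright over the near half of the mat (crop about (450,280)) and well clear of B. Lowering.

apply_moves --pt "-0.09 0.03 0 0 0 0" --pt "-0.09 0.03 0 0 0 0" --pt "0 0 0 0 0 0" --pt "0 0 0 0 0 0"

```text
clock: 43.3
eef_pos: [506.5, -336.6, 81.9]
tool_rot: [-1.572, -1.225, -2.005]
force: [0.7, 0.6, -1.2]
width: 55.2
```

apply_moves --pt "-0.04 0.015 0 0 0 0" --pt "0 0 0 0 0 0" --pt "0 0 0 0 0 0"

```text
clock: 43.68
eef_pos: [506.5, -336.6, 80.1]
tool_rot: [-1.572, -1.225, -2.004]
force: [-0.6, 0.5, -0.1]
width: 55.0
```

apply_moves --pt "-0.04 0.015 0 0 0 0" --pt "0 0 0 0 0 0" --pt "0 0 0 0 0 0"

```text
clock: 44.05
eef_pos: [506.5, -336.8, 79.3]
tool_rot: [-1.571, -1.226, -2.006]
force: [1.0, 1.6, 4.2]
width: 54.5
```

Contact. Open, back out, then raise clear.

apply_moves --pt "0 0 0 0 0 0" --pt "0 0 0 0 0 0" --pt "0 0 0 0 0 0" --pt "0 0 0 0 0 0" --pt "0 0 0 0 0 0" --jaw 1

```text
clock: 44.68
eef_pos: [506.5, -336.6, 78.4]
tool_rot: [-1.573, -1.224, -2.004]
force: [-0.8, 0.3, 0.2]
width: 85.4
```

apply_moves --pt "0 -0.25 0 0 0 0" --pt "0 -0.5 0 0 0 0" --pt "0 -0.8 0 0 0 0" --pt "0 -0.8 0 0 0 0" --pt "0 -0.8 0 0 0 0" --pt "0.4 -0.7 0 0 0 0.5" --pt "0.4 -0.7 0 0 0 0.5" --pt "0.4 -0.7 0 0 0 0.5" --pt "0.3 -0.7 0 0 0 0.5" --pt "0.2 -0.7 0 0 0 0.5" --pt "0 -0.7 0 0 0 0.5" --pt "0 0 0 0 0 0"

```text
clock: 46.18
eef_pos: [606.5, -123.4, 267.6]
tool_rot: [-1.565, -0.801, -2.008]
force: [0.4, -0.9, -0.0]
width: 85.7
```

Run:
```python
from h import *
p,r,s=pose(); print(p.round(1),s["force"].round(1),s["clock"])
im=get_image("scene"); a=cv2.resize(im[190:390,110:390],None,fx=2.0,fy=2.0); t=get_image("top"); b=cv2.resize(t[120:300,220:540],None,fx=1.75,fy=1.0*1.1) 
o=np.zeros((600,560,3),np.uint8);o[:400,:560]=a; o[402:600,:560]=b[:198]
cv2.imwrite("pics/f11.png",o[:,:,::-1])
```

```text
[ 606.5 -123.4  267.6] [ 0.4 -0.9 -0. ] 46.175
```

View pics/f11.png

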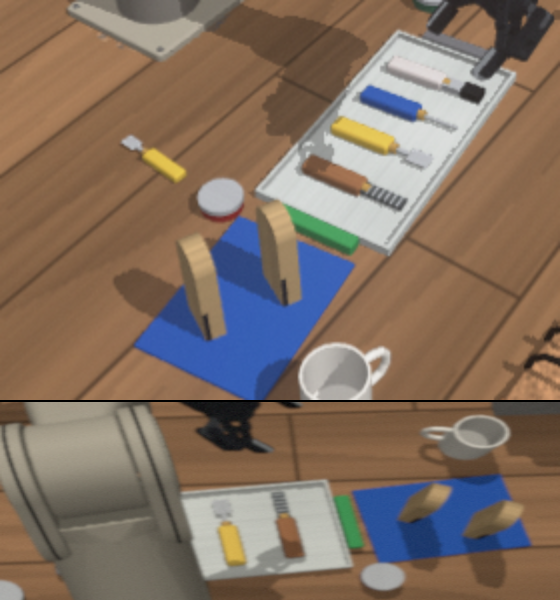

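Both blanks stand on the mat. The tray shows rasp, spatula, awl and brush in order from the green end, and the tins and mug look unmoved. I make one numeric check of the tools in the tray frame before handing in.

Run:
```python
from h import *
c=calibration("scene")
f=lambda l:[(x/2+110,y/2+190) for x,y in l]
corn=px2w(c,f([(257,192),(389,249),(514,74),(396,33)]),14); print("tray corners",corn.round(0)[:,:2].tolist())
a=np.radians(TY);Rm=np.array([[np.cos(a),np.sin(a)],[-np.sin(a),np.cos(a)]])
ctr=corn.mean(0)[:2]; print("ctr",ctr.round(1))
for n,e,m,t in(("rasp",(306,164),(364,186),(404,203)),("spat",(335,129),(393,149),(429,160)),("awl",(363,94),(421,115),(456,129)),("brush",(392,62),(446,83),(482,93))):
    P=np.r_[px2w(c,f([e,m]),20),px2w(c,f([t]),14)][:,:2]; Q=(P-ctr)@Rm.T
    d=Q[2]-Q[0]; print(n,"end/front/tip in tray",Q.round(0).tolist(),"ang",np.degrees(np.arctan2(d[1],d[0])).round(1))
im=get_image("top");ct=calibration("top")
print(px2w(ct,[(490,155)],20).round())
```

```text
tray corners [[398.0, -230.0], [592.0, -210.0], [556.0, 162.0], [361.0, 140.0]]
ctr [476.8 -34.3]
rasp end/front/tip in tray [[-66.0, -119.0], [21.0, -115.0], [77.0, -111.0]] ang 3.2
spat end/front/tip in tray [[-67.0, -44.0], [21.0, -38.0], [70.0, -27.0]] ang 6.8
awl end/front/tip in tray [[-69.0, 36.0], [23.0, 39.0], [75.0, 44.0]] ang 2.9
brush end/front/tip in tray [[-67.0, 117.0], [23.0, 115.0], [75.0, 128.0]] ang 4.2
[[ 670. -426.   20.]]
```

```bash
python3 -c "
from cell import *
print(finish_job())"
```

```text
the job is handed in; nothing more can be done
None
```

I finished and handed in the job at about 46 s on the robot's clock; `finish_job` reports no verdict.

**Tools:** No tack lifter was on the bench. I laid the rasp, the larger spatula, the awl and the brush in the tray in that order from the green end, handles towards the robot. In the last check on the scene image:
- handle centres were about -23 mm across the tray;
- tips were at about 70 to 77 mm;
- all four were within 7° of straight across and about 75 mm apart.

**Blanks:** Both wooden blanks stand toe up on the mat, released after heel contact, with centres about 95 mm apart by the arm's own readings. The last image shows both upright. I did not measure their final tilt; the arm's readings put them within half a degree just before release.

**Left alone:** I did not touch the red look-alikes or the smaller spatula. The mug and tack tin look unmoved in the last picture; I saw no contact with the polish tin or the jar and did not re-measure them.

**Disagreement:** The scene camera put the tray about 7 to 10 mm away from where the wrist and top views did. The tool figures above use the tray corners as seen in that same picture. I saw no tool knocked aside during the run.

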